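Seat a aluminium plate in the drilling jig

ROBOT

A 7-joint arm with a two-finger parallel gripper is mounted at the origin on a cart in front of the work surface, level with it; the furniture and walls round the work are solid. World frame = base frame: x ahead of the robot, y to its left, z up, the work surface at z = 0. Lengths are in m, angles in rad, forces in N, time in s.
With the tool pointing down it reaches from about 0.4 to 0.9 m from the base axis. Payload 5.6 kg.
Tool frame: the origin (TCP) lies between the finger pads; the fingertips stand bot.nose_length ahead of it and the grasp point (between the pads) lies 5 mm behind it (bot.nose_length is the distance from the TCP to the fingertips, in m); z points along the fingers, y is the direction in which the jaws open and shut (so a half turn about z gives the same grasp; the last joint's range is limited). The gripper opens to 92 mm and grips with 3 to 60 N. Pads are 20 mm wide; open, the fingers measure 128 mm over their backs; the gripper's body (75 mm by 189 mm) begins 69 mm behind the grasp point.
Start: joints at [-1.196, 0.468, -0.012, 1.603, 0.006, 1.071, -0.056], TCP at [0.264, 0.594, 0.229] pointing down, gripper open.
Joint ranges: [-2.53, 2.53], [-0.31, 2.02], [-1.57, 1.55], [0.28, 2.44], [-1.29, 4.43], [0.15, 1.84], [-2.92, 2.92]. Speed limits (rad/s): [2.57, 2.57, 3.14, 3.14, 3.14, 3.14, 3.14].

INTERFACE

Orientations are given as [roll, pitch, yaw] about the fixed x, y, z axes, in that order (R = Rz(yaw) Ry(pitch) Rx(roll)).
In Python, from rig import bot gives the robot as it stands. The module is installed in compiled form; this text tells all that it offers.
- The arm moves only by the tool play_rows, never from a script. Its argument "increments" is a list of rows, each an object of numbers: "tx", "ty", "tz": the shift along the tool's x, y, z in units of 50 mm (1.0 is 50 mm); "rx", "ry", "rz": the turn, a rotation vector about the tool's x, y, z in units of 6 degrees (1.0 is 6 degrees); "hand": the opening, from 0 (shut) to 1 (fully open). A call has 1 to 10 rows; each row is the pose to reach, as a shift and turn from the pose commanded when the call began, along the tool's axes at that moment; what a row does not reach only later rows make up. A row lasts 1/10 s, in which the tool goes at most 50 mm and 8.59 degrees, less where a joint would pass 70% of its speed; a pose out of reach is approached as far as the arm can. A call with a gripper value outside its range is refused whole. The fingers move at their own pace and stop on an object; "force" is the grip in N (left out, the last holds). Time passes only in rows, so rows that repeat a pose let the fingers close. It gives the time, the measured TCP pose, the force and the opening at its end, in the units of the state.
- bot.sense(): the state, without advancing time (a new reading comes with each control period).
- bot.get_image(name): name is "side" or "top"; returns a dict with "image" (480x640x3 uint8, red, green, blue), "depth" (480x640 float32, m along the optical axis (not along the pixel's ray), 0 where there is no reading), "fx", "fy", "cx", "cy" (pixels), "R" (3x3) and "t" (3): a world point X has camera coordinates R X + t. Camera axes: x right, y down, z forward; pixel columns grow to the right and rows downward; lengths in m; the calibration is good to about 2 mm. A picture is of the moment at which its call begins.
- bot.finish_job(): hands the job in, once; it reports no verdict.
The state is a dict: "t": time; "joint_positions": joint angles; "joint_velocities": joint speeds; "tau": joint torques, N m; "position": TCP position; "ee_rot": TCP orientation; "contact_force": force on the tool from outside, world axes, zero at the start; "torque": the same for the moment, N m; "width": finger opening in m.
Only numpy, scipy, OpenCV 4.12 (cv2) and the standard library are available. Lean on these libraries where they do the work, as an engineer would, in place of code of your own. Each camera call takes 0.05 s, during which the arm holds its last target.

TASK

Square up the aluminium plate in the drilling jig and fasten it: without lifting it, push its free front corner so that it turns with its heel bearing on the wooden peg until its long edge presses on the fence. Then push the plate lengthwise along the fence, between peg and fence, until it bears on the stop bolt, and swing the turn-button on the fence fully across over the plate. Push gently all the time, under 25 N, and leave the other things on the bench alone.

Things in the scene. Friction and masses are not known exactly. Their poses are not given: they have to be found in the camera images.
- jig: Drilling jig fixed to the bench: plywood base 200 x 260 x 18 mm. Origin at bench height; the base spans jig x -125 to 75 mm and y -125 to 135 mm, its top is at z = 18 mm. Jig +x points away from the robot to the fence, +y to the left along the fence to the stop, z up; the jig may be turned by up to 0.3 rad. It cannot move.
- fence: Dark wooden fence bar on the jig, parallel to jig y, 20 mm wide, 250 mm long, 14.5 mm high above the base. Origin at its foot, on its centre line, at jig (55, 0, 18) mm; its working face is at jig x = 45 mm (towards the robot). Spans jig y -120 to 130 mm.
- peg: Upright round wooden peg, 14 mm across, 30 mm high, fixed in the jig base; origin at the centre of its foot, at jig (-35, 58, 18) mm. The gap between peg and fence face is 73 mm, 3 mm more than the plate's width. The plate's heel lies 1 to 2 mm off it at the start.
- stop: End stop at the jig's left: wooden block 36 x 14 x 26 mm with a steel bolt, 11 mm across, that points along jig -y at the plate's half height. Origin at the centre of the block's foot, at jig (10, 124, 18) mm. The bolt head's face was set by hand anywhere from jig y = 105 to 97 mm (19 to 27 mm before the block's centre); this is not reported and must be felt. It does not yield.
- plate: Loose flat aluminium plate 70 (own x) x 150 (own y) x 12 mm, 0.32-0.48 kg, four 9 mm holes, lying on a 2 mm pad (32 x 52 mm) under its middle, turned 0.4-0.65 rad clockwise from the jig's axes, its right (free) end nearer the robot. Origin NOT on the plate: 7.5 mm before its robot-side (own -x) long edge, 12 mm short of its left end, at the pad's underside. Pushing it takes 1 to 3 N.
- plate_mid (a point): Centre of the plate, half-way up (6 mm above its underside), same axes as the plate. Seated, it is at jig x = 7 to 10 mm and y = 22 to 30 mm, depending on the bolt's setting.
- plate_heel (a point): The heel: the plate's corner at its robot-side long edge and left end, half-way up; the peg stands just before this edge, about 12 mm from this corner.
- plate_free (a point): The free corner: the plate's corner at its robot-side long edge and right end, half-way up; push here, on the long edge, away from the robot.
- button (a joint): Wooden turn-button on top of the fence: a blade 16 x 66 x 8 mm on a vertical pivot. 0: the blade points along the fence to jig +y; positive turns counter-clockwise seen from above; at 1.571, its end of travel, it points to jig -x straight across the plate, 2.5 mm above it. Starts between -0.5 and 0.05. Stiff hinge, stays where it is left; about 1 N at the knob moves it.
- button_knob (a point): Centre of the upright round knob near the blade's end, 12 mm across, 22 mm high (from 22.5 to 44.5 mm above the jig's base top), 46 mm from the pivot.
- button_pivot (a point): Pivot of the turn-button, at jig (55, 0) mm, half-way up the blade, 18.5 mm above the jig's base top.
- turned_spool: Bystander: squat turned wooden spool, 44 mm across, 40 mm high, standing on the jig's front left corner; origin at the centre of its underside.
- tall_spool: Bystander: turned wooden spool, 42 mm across, 70 mm high, on the bench right of the jig, behind the plane; origin at the centre of its underside.
- plane: Bystander: dark iron block plane, 92 x 155 x 59 mm, on the bench right of the jig; origin at the centre of its underside.
Things that resemble listed ones, but are neither listed nor needed, are in the scene too. Of the things like the plate, leave any that is black or orange; of the rest the larger one is meant.

How it is judged:
By the outcome, as a careful person would: the job done as asked, in the order asked, and still so for the second after the job is handed in, with the robot touching nothing.
It also fails if it takes over 72 s, if anything falls off the work surface, if the arm or the gripper's body presses on something with over 40 N, if the wrist force passes 120 N, or if a joint passes its speed limit or range.

## Working session

There is one attempt and no reset: what is moved stays moved. The work goes in short steps, Python scripts to look and compute and a tool call to move; the robot and the scene stay as the last step left them, time stands still between calls to the robot, and variables do not carry over. Pictures are saved under pics/ and viewed, and the job is handed in when it is done.

Besides the shell and the picture viewer there is one more tool, called after "Request:" in YAML: its name, and indented under it one key for each argument. play_rows: Moves the arm, as the interface text tells. Its arguments: {"type":"object","properties":{"increments":{"type":"array","items":{"type":"object","properties":{"tx":{"type":"number"},"ty":{"type":"number"},"tz":{"type":"number"},"rx":{"type":"number"},"ry":{"type":"number"},"rz":{"type":"number"},"hand":{"type":"number"}}}},"force":{"type":"number"}},"required":["increments"]}

```bash
mkdir -p pics; python3 - <<'E'
from rig import bot
import cv2,numpy as np
s=bot.sense();print({k:np.round(v,3).tolist() for k,v in s.items()},bot.nose_length)
for n in("top","side"):
    d=bot.get_image(n);cv2.imwrite(f"pics/{n}0.png",d["image"][:,:,::-1])
    np.savez(f"{n}0.npz",**d)
    print(n,d["fx"],d["fy"],d["cx"],d["cy"],np.round(d["R"],3).tolist(),np.round(d["t"],3), np.round(-d["R"].T@d["t"],3))
E
```

```text
{'t': 0.0, 'joint_positions': [-1.196, 0.468, -0.012, 1.604, 0.006, 1.071, -0.056], 'joint_velocities': [-0.001, -0.001, -0.001, 0.001, -0.0, -0.001, -0.001], 'tau': [0.001, -52.057, -0.013, -24.375, -0.057, 0.017, 0.0], 'position': [0.264, 0.594, 0.228], 'ee_rot': [-3.14, 0.0, 2.724], 'contact_force': [-0.638, -0.071, -0.349], 'torque': [-0.033, 0.016, -0.042], 'width': 0.092} 0.014
top 470.29450545534564 470.29450545534564 321.29329183516927 243.34714303019945 [[0.037, -0.999, -0.005], [-0.977, -0.035, -0.209], [0.208, 0.013, -0.978]] [-0.062  0.518  0.989] [ 0.303 -0.057  1.075]
side 568.9963130852249 568.9963130852249 322.9652671527481 249.88764701977107 [[0.851, -0.524, -0.016], [-0.332, -0.514, -0.791], [0.406, 0.679, -0.612]] [-0.458  0.172  1.1  ] [ 0.    -0.898  0.802]
```

View pics/top0.png

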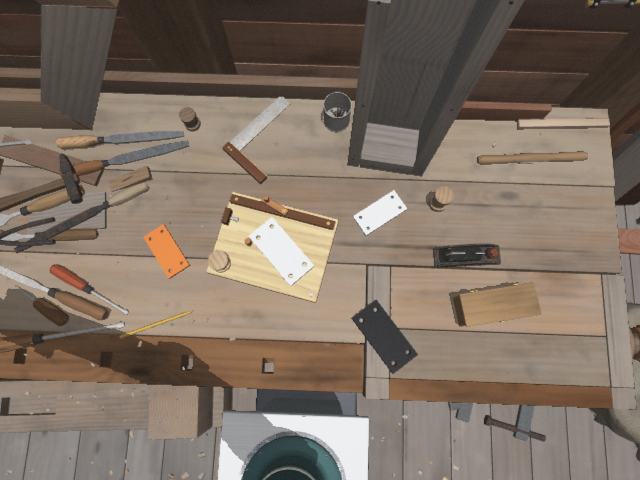

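View pics/side0.png

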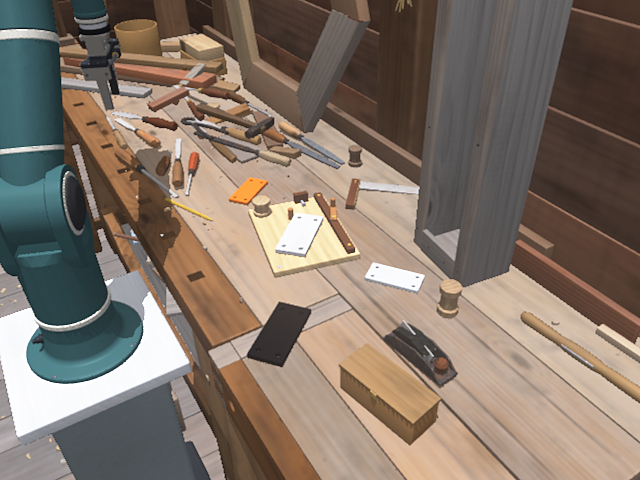

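The top view shows the jig at about (275,245). Four things look like the plate:
- white at (282,250) on the jig
- white at (380,212) on the bench, smaller
- orange at (166,251)
- black at (385,335)

The white one on the jig is the larger of the two that are neither black nor orange, and it lies next to the peg, so it should be the one meant. I'll confirm that in an enlarged crop.

```bash
python3 - <<'E'
import cv2
i=cv2.imread("pics/top0.png")[170:310,190:420]
cv2.imwrite("pics/crop_top.png",cv2.resize(i,None,fx=3.4,fy=3.4,interpolation=cv2.INTER_CUBIC))
i=cv2.imread("pics/side0.png")[170:290,230:440]
cv2.imwrite("pics/crop_side.png",cv2.resize(i,None,fx=3.8,fy=3.8,interpolation=cv2.INTER_CUBIC))
E
```

```text
(no output)
```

View pics/crop_top.png

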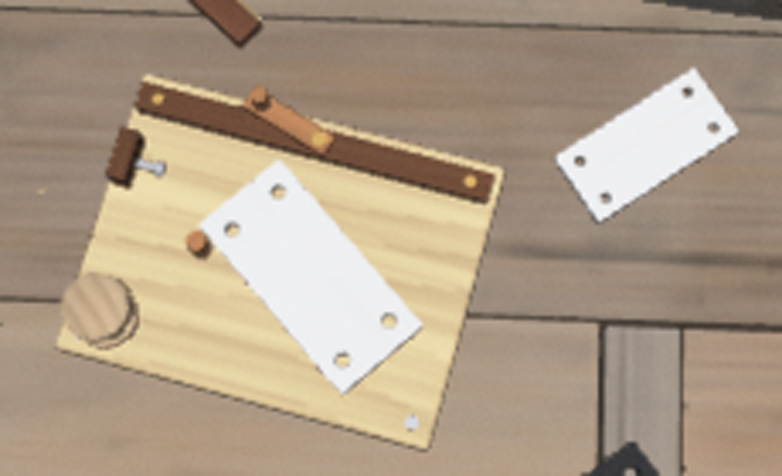

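View pics/crop_side.png

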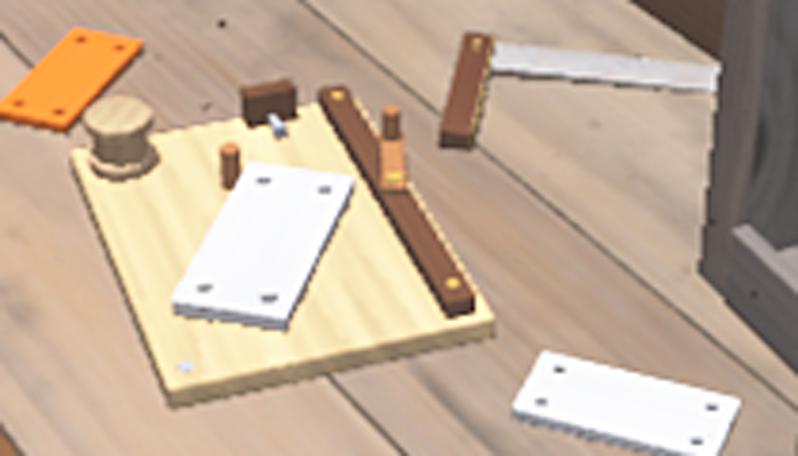

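The crop confirms it. The target is the white plate on the jig, with its heel by the peg at crop (198,243). The smaller white plate on the bench stays where it is. The button's knob is at crop (260,97) and its pivot at (320,138). Next I'll measure.

```bash
cat > h.py <<'E'
import cv2,numpy as np
def ray(d,uv,z):
    R,t=d["R"],d["t"];o=-R.T@t
    uv=np.atleast_2d(np.asarray(uv,float))
    r=np.c_[(uv[:,0]-d["cx"])/d["fx"],(uv[:,1]-d["cy"])/d["fy"],np.ones(len(uv))]@R
    return o+r*((z-o[2])/r[:,2])[:,None]
def proj(d,X):
    c=np.atleast_2d(X)@d["R"].T+d["t"];return np.c_[c[:,0]/c[:,2]*d["fx"]+d["cx"],c[:,1]/c[:,2]*d["fy"]+d["cy"]]
def mask(d,lo,hi,roi):
    hsv=cv2.cvtColor(d["image"],cv2.COLOR_RGB2HSV);m=cv2.inRange(hsv,np.array(lo),np.array(hi))
    k=np.zeros_like(m);x0,y0,x1,y1=roi;k[y0:y1,x0:x1]=m[y0:y1,x0:x1];return k
def rect(d,m,z):
    c=max(cv2.findContours(m,cv2.RETR_EXTERNAL,cv2.CHAIN_APPROX_NONE)[0],key=cv2.contourArea)
    w=ray(d,c[:,0,:],z)[:,:2]
    return cv2.minAreaRect((w*1000).astype(np.float32)),w
E
python3 - <<'E'
from h import *
for n,roi in(("top",(200,180,345,310)),("side",(240,185,365,280))):
    d=dict(np.load(n+"0.npz"))
    hsv=cv2.cvtColor(d["image"],cv2.COLOR_RGB2HSV)
    if n=="top":
        for p in[(282,250),(230,235),(300,215),(285,215),(248,241),(266,199),(226,215),(218,262),(330,200),(240,285)]:print(p,hsv[p[1],p[0]])
    m=mask(d,(0,0,190),(180,40,255),roi);r,_=rect(d,m,.032);print(n,"plate",r,cv2.boxPoints(r).round(1).tolist())
    m=mask(d,(18,60,150),(32,180,255),roi);r,_=rect(d,m,.018);print(n,"base",r,cv2.boxPoints(r).round(1).tolist())
    m=mask(d,(0,80,30),(18,255,130),roi);r,_=rect(d,m,.0325);print(n,"fence",r)
E
```

```text
(282, 250) [105   2 240]
(230, 235) [ 22  73 229]
(300, 215) [ 11 122 119]
(285, 215) [ 11 124 103]
(248, 241) [ 12 130 194]
(266, 199) [ 13 127 167]
(226, 215) [ 11 122 109]
(218, 262) [ 17  76 195]
(330, 200) [ 13  65 148]
(240, 285) [ 14  57 173]
top plate ((505.3077087402344, 47.84947967529297), (151.0799560546875, 71.24353790283203), 42.700565338134766) [[425.6000061035156, 22.799999237060547], [474.0, -29.600000381469727], [585.0, 72.9000015258789], [536.7000122070312, 125.30000305175781]]
top base ((519.5106201171875, 68.63450622558594), (259.44091796875, 199.3260040283203), 76.91532135009766) [[393.1000061035156, -35.20000076293945], [587.2000122070312, -80.30000305175781], [646.0, 172.39999389648438], [451.79998779296875, 217.5]]
top fence ((602.2388916015625, 49.444000244140625), (247.01092529296875, 34.67742156982422), 76.7435302734375)
side plate ((501.59417724609375, 43.45029067993164), (153.48178100585938, 71.99500274658203), 42.47304916381836) [[420.70001220703125, 18.200000762939453], [469.29998779296875, -34.900001525878906], [582.5, 68.69999694824219], [533.9000244140625, 121.80000305175781]]
side base ((508.0705261230469, 63.81085205078125), (265.9107360839844, 184.56410217285156), 77.04322814941406) [[388.29998779296875, -45.099998474121094], [568.2000122070312, -86.5], [627.7999877929688, 172.6999969482422], [447.8999938964844, 214.10000610351562]]
side fence ((575.6600952148438, 167.03564453125), (43.501590728759766, 35.62704086303711), 65.1062240600586)
```

```bash
cat >> h.py <<'E'
YAW=np.deg2rad(76.9-90);O=np.array([.5427,.0581])
c,s=np.cos(YAW),np.sin(YAW);RJ=np.array([[c,-s],[s,c]])
def j2w(x,y,z=None):
    p=O+RJ@np.array([x,y])/1000
    return p if z is None else np.r_[p,z/1000]
def w2j(p):return RJ.T@(np.asarray(p)[:2]-O)*1000
E
python3 - <<'E'
from h import *
for n,(x0,y0,x1,y1),f in(("top",(200,180,345,310),5),("side",(240,180,365,280),6)):
    d=dict(np.load(n+"0.npz"));im=np.ascontiguousarray(cv2.resize(d["image"][y0:y1,x0:x1,::-1],None,fx=f,fy=f,interpolation=cv2.INTER_CUBIC))
    a=-.37
    P=[j2w(-35,58,48),j2w(55,0,40.5),j2w(45,-120,32.5),j2w(45,130,32.5),j2w(65,-120,32.5),j2w(10,124,44),j2w(10,100,26),j2w(-125,-125,18),j2w(-125,135,18),j2w(75,-125,18),j2w(55-46*np.sin(a),46*np.cos(a),62.5),np.r_[.4256,.0228,.032],np.r_[.5367,.1253,.032],np.r_[.474,-.0296,.032],np.r_[.585,.0729,.032]]
    for p in proj(d,np.array(P)):
        cv2.drawMarker(im,tuple(((p-[x0,y0]+.5)*f).astype(int).tolist()),(255,0,255),0,12,1)
    cv2.imwrite(f"pics/chk_{n}.png",im)
E
```

```text
(no output)
```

View pics/chk_top.png

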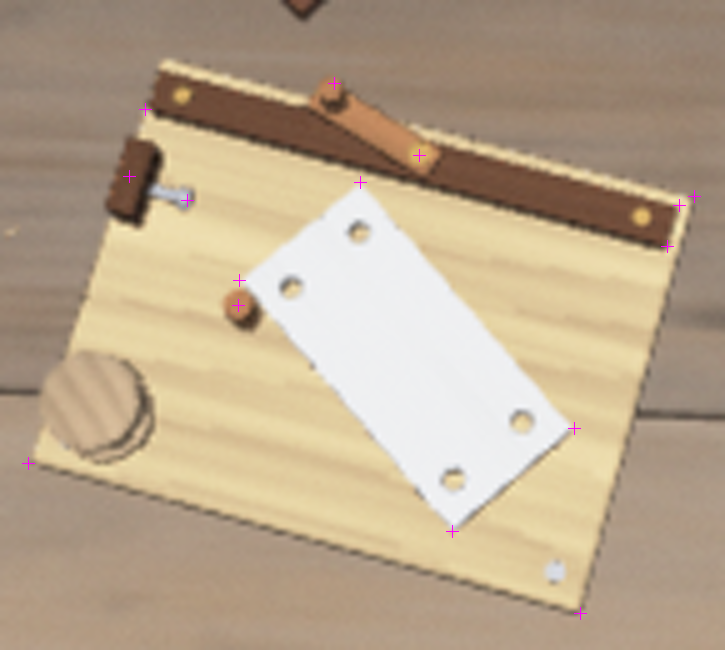

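View pics/chk_side.png

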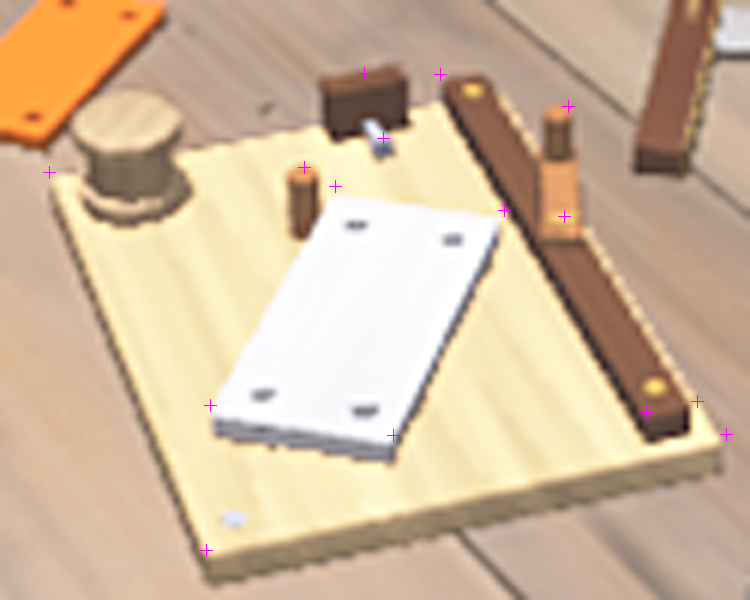

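```bash
sed -i 's/O=np.array(\[.5427,.0581\])/O=np.array([.5417,.0571])/' h.py; cat >> h.py <<'E'
from scipy.spatial.transform import Rotation as Ro
def goals(s,G):
    "G: list of (x,y,z m, tool-y angle deg)"
    R0=Ro.from_euler('xyz',s["ee_rot"])
    for x,y,z,a in G:
        Rg=Ro.from_euler('xyz',[np.pi,0,np.deg2rad(a+90)])
        t=R0.inv().apply(np.array([x,y,z])-s["position"])/.05
        r=np.rad2deg((R0.inv()*Rg).as_rotvec())/6
        print("t",np.round(t,3),"r",np.round(r,3))
def st(s):print("t",round(s["t"],2),"pos mm",np.round(s["position"]*1000,1) if hasattr(s["position"],'shape') else s["position"],"ya",np.round(np.rad2deg(s["ee_rot"][2])-90,1),"rot",np.round(s["ee_rot"],4),"F",np.round(s["contact_force"],2),"w",s["width"])
E
python3 - <<'E'
from rig import bot
from h import *
s=bot.sense();st(s);goals(s,[(.4256,.0472,.12,42.7)])
E
```

```text
t 0.1 pos mm [263.6 593.6 227.7] ya 66.1 rot [-3.1400e+00  1.0000e-04  2.7237e+00] F [ 0.03  0.38 -0.01] w 0.09161480780056548
t [-7.396 -8.67   2.169] r [-0.015  0.004  3.893]
```

Request:
play_rows:
  increments:
    - {"tx":-0.74,"ty":-0.87,"tz":0.22,"rz":0.4,"hand":0}
    - {"tx":-1.48,"ty":-1.73,"tz":0.43,"rz":0.8,"hand":0}
    - {"tx":-2.2,"ty":-2.6,"tz":0.65,"rz":1.2,"hand":0}
    - {"tx":-2.95,"ty":-3.47,"tz":0.87,"rz":1.6,"hand":0}
    - {"tx":-3.7,"ty":-4.33,"tz":1.08,"rz":2,"hand":0}
    - {"tx":-4.4,"ty":-5.2,"tz":1.3,"rz":2.4,"hand":0}
    - {"tx":-5.2,"ty":-6.1,"tz":1.5,"rz":2.8,"hand":0}
    - {"tx":-5.9,"ty":-6.9,"tz":1.7,"rz":3.2,"hand":0}
    - {"tx":-6.65,"ty":-7.8,"tz":1.95,"rz":3.5,"hand":0}
    - {"tx":-7.4,"ty":-8.67,"tz":2.17,"rz":3.89,"hand":0}
  force: 20

```text
schema error: expected keys tx, ty, tz, rx, ry, rz, hand
```

```bash
python3 - <<'E'
from rig import bot
from h import *
s=bot.sense();st(s);goals(s,[(.4256,.0472,.12,42.7),(.4256,.0472,.037,42.7)])
E
```

```text
t 0.1 pos mm [263.6 593.6 227.7] ya 66.1 rot [-3.1400e+00  1.0000e-04  2.7237e+00] F [ 0.03  0.38 -0.01] w 0.09161480780056548
t [-7.396 -8.67   2.169] r [-0.015  0.004  3.893]
t [-7.396 -8.667  3.829] r [-0.015  0.004  3.893]
```

All seven keys are needed. A repeated goal row serves the same purpose.

Request:
play_rows:
  increments:
    - {"tx":-1.48,"ty":-1.73,"tz":0.43,"rx":0,"ry":0,"rz":0.8,"hand":0}
    - {"tx":-2.95,"ty":-3.47,"tz":0.87,"rx":0,"ry":0,"rz":1.6,"hand":0}
    - {"tx":-4.4,"ty":-5.2,"tz":1.3,"rx":0,"ry":0,"rz":2.4,"hand":0}
    - {"tx":-5.9,"ty":-6.9,"tz":1.7,"rx":0,"ry":0,"rz":3.2,"hand":0}
    - {"tx":-7.4,"ty":-8.67,"tz":2.17,"rx":0,"ry":0,"rz":3.89,"hand":0}
    - {"tx":-7.4,"ty":-8.67,"tz":2.17,"rx":0,"ry":0,"rz":3.89,"hand":0}
    - {"tx":-7.4,"ty":-8.67,"tz":2.17,"rx":0,"ry":0,"rz":3.89,"hand":0}
    - {"tx":-7.4,"ty":-8.67,"tz":2.17,"rx":0,"ry":0,"rz":3.89,"hand":0}
    - {"tx":-7.4,"ty":-8.67,"tz":2.17,"rx":0,"ry":0,"rz":3.89,"hand":0}
    - {"tx":-7.4,"ty":-8.67,"tz":2.17,"rx":0,"ry":0,"rz":3.89,"hand":0}
  force: 20

```text
t: 1.1
position: [0.4037, 0.1214, 0.1349]
ee_rot: [3.141, 0.0, 2.317]
contact_force: [1.4, 0.5, 0.2]
width: 0.0142
```

```bash
python3 - <<'E'
from rig import bot
from h import *
s=bot.sense();st(s);print(s["joint_positions"]);goals(s,[(.4256,.0472,.12,42.7),(.4256,.0472,.037,42.7)])
E
```

```text
t 1.1 pos mm [403.7 121.4 134.9] ya 42.7 rot [3.1411e+00 1.0000e-04 2.3168e+00] F [1.37 0.53 0.23] w 0.014153556950055364
[-0.60115018  0.22373403  0.25752784  2.23257973 -0.08865618  0.69386219
  0.46441999]
t [-1.387 -0.685  0.298] r [0.005 0.001 0.007]
t [-1.387 -0.686  1.958] r [0.005 0.001 0.007]
```

Request:
play_rows:
  increments:
    - {"tx":-1.39,"ty":-0.69,"tz":0.3,"rx":0,"ry":0,"rz":0,"hand":0}
    - {"tx":-1.39,"ty":-0.69,"tz":0.3,"rx":0,"ry":0,"rz":0,"hand":0}
    - {"tx":-1.39,"ty":-0.69,"tz":0.3,"rx":0,"ry":0,"rz":0,"hand":0}
    - {"tx":-1.39,"ty":-0.69,"tz":0.3,"rx":0,"ry":0,"rz":0,"hand":0}
    - {"tx":-1.39,"ty":-0.69,"tz":0.3,"rx":0,"ry":0,"rz":0,"hand":0}

```text
t: 1.6
position: [0.4251, 0.05, 0.1202]
ee_rot: [3.141, -0.0, 2.318]
contact_force: [-0.2, 0.6, 0.1]
width: 0.0005
```

```bash
python3 - <<'E'
from rig import bot
from h import *
s=bot.sense();st(s);goals(s,[(.4256,.0472,.12,42.7),(.4256,.0472,.038,42.7)])
d=bot.get_image("top");cv2.imwrite("pics/a1.png",cv2.resize(d["image"][170:330,190:400,::-1],None,fx=3.5,fy=3.5))
E
```

```text
t 1.6 pos mm [425.1  50.  120.2] ya 42.8 rot [ 3.1413e+00 -4.0000e-04  2.3183e+00] F [-0.23  0.62  0.09] w 0.0004671728638389353
t [-0.047 -0.031  0.003] r [ 0.003 -0.004  0.021]
t [-0.048 -0.031  1.643] r [ 0.003 -0.004  0.021]
```

View pics/a1.png

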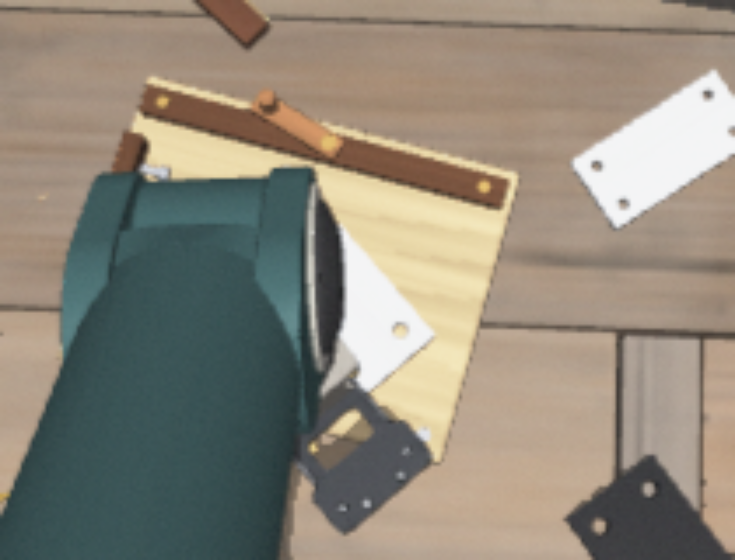

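The arm hides much of the top view, but the gripper (crop (365,440)) hangs just in front of the free corner. I'll lower it there.

Request:
play_rows:
  increments:
    - {"tx":0,"ty":-0.03,"tz":0.4,"rx":0,"ry":0,"rz":0,"hand":0}
    - {"tx":0,"ty":-0.03,"tz":0.9,"rx":0,"ry":0,"rz":0,"hand":0}
    - {"tx":0,"ty":-0.03,"tz":1.3,"rx":0,"ry":0,"rz":0,"hand":0}
    - {"tx":0,"ty":-0.03,"tz":1.54,"rx":0,"ry":0,"rz":0,"hand":0}
    - {"tx":0,"ty":-0.03,"tz":1.64,"rx":0,"ry":0,"rz":0,"hand":0}
    - {"tx":0,"ty":-0.03,"tz":1.64,"rx":0,"ry":0,"rz":0,"hand":0}

```text
t: 2.25
position: [0.4241, 0.0482, 0.0379]
ee_rot: [-3.141, -0.0, 2.317]
contact_force: [-0.1, -0.3, -0.1]
width: 0.0002
```

```bash
python3 - <<'E'
from rig import bot
from h import *
s=bot.sense();st(s)
d=bot.get_image("side");cv2.imwrite("pics/a2.png",cv2.resize(d["image"][170:300,220:400,::-1],None,fx=4,fy=4))
E
```

```text
t 2.25 pos mm [424.1  48.2  37.9] ya 42.8 rot [-3.1411e+00 -4.0000e-04  2.3173e+00] F [-0.14 -0.3  -0.06] w 0.0001877575345255306
```

View pics/a2.png

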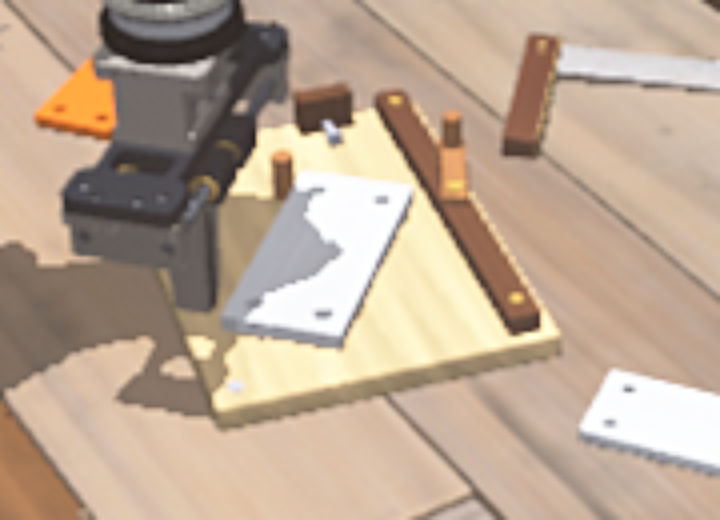

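```bash
cat >> h.py <<'E'
PEG=j2w(-35,58)
def arc(deg,nc=-3,L=121,z=.038):
    a=np.deg2rad(deg);e=np.array([np.cos(a),np.sin(a)]);n=np.array([np.sin(a),-np.cos(a)])
    p=PEG+(nc*n-L*e)/1000;return (p[0],p[1],z,deg)
E
python3 - <<'E'
from rig import bot
from h import *
s=bot.sense();goals(s,[arc(42.8,-5)]+[arc(x) for x in (43,44.5,46,47.5,49,51,53,55,57)])
E
```

```text
t [-0.131 -0.009  0.008] r [ 0.003  0.001 -0.008]
t [-0.179 -0.009  0.008] r [ 0.003  0.001 -0.042]
t [-0.242 -0.01   0.008] r [ 0.003  0.001 -0.292]
t [-0.306 -0.008  0.008] r [ 0.003  0.001 -0.542]
t [-0.369 -0.006  0.008] r [ 0.003  0.001 -0.792]
t [-0.432 -0.001  0.008] r [ 3.000e-03  1.000e-03 -1.042e+00]
t [-0.516  0.008  0.008] r [ 3.000e-03  1.000e-03 -1.375e+00]
t [-0.6    0.019  0.008] r [ 3.000e-03  1.000e-03 -1.708e+00]
t [-0.683  0.034  0.008] r [ 3.000e-03  1.000e-03 -2.042e+00]
t [-0.766  0.051  0.008] r [ 3.000e-03  1.000e-03 -2.375e+00]
```

Request:
play_rows:
  increments:
    - {"tx":-0.08,"ty":0,"tz":0,"rx":0,"ry":0,"rz":0,"hand":0}
    - {"tx":-0.13,"ty":0,"tz":0,"rx":0,"ry":0,"rz":0,"hand":0}
    - {"tx":-0.18,"ty":-0.01,"tz":0,"rx":0,"ry":0,"rz":-0.04,"hand":0}
    - {"tx":-0.21,"ty":-0.01,"tz":0,"rx":0,"ry":0,"rz":-0.17,"hand":0}
    - {"tx":-0.24,"ty":-0.01,"tz":0,"rx":0,"ry":0,"rz":-0.29,"hand":0}
    - {"tx":-0.27,"ty":-0.01,"tz":0,"rx":0,"ry":0,"rz":-0.42,"hand":0}
    - {"tx":-0.31,"ty":-0.01,"tz":0,"rx":0,"ry":0,"rz":-0.54,"hand":0}

```text
t: 3.0
position: [0.4339, 0.0361, 0.038]
ee_rot: [-3.141, -0.001, 2.374]
contact_force: [-1.9, 1.3, 2.6]
width: 0.0006
```

```bash
python3 - <<'E'
from rig import bot
from h import *
s=bot.sense();st(s);goals(s,[arc(x) for x in np.arange(47.5,62.6,1.5)])
d=bot.get_image("side");cv2.imwrite("pics/a3.png",cv2.resize(d["image"][170:300,220:400,::-1],None,fx=4,fy=4))
E
```

```text
t 3.0 pos mm [433.9  36.1  38. ] ya 46.0 rot [-3.1409e+00 -1.0000e-03  2.3744e+00] F [-1.94  1.29  2.62] w 0.0005663088186796264
t [-0.067  0.016  0.001] r [-0.007 -0.009 -0.243]
t [-0.13   0.017  0.001] r [-0.006 -0.009 -0.493]
t [-0.193  0.019  0.001] r [-0.006 -0.01  -0.743]
t [-0.257  0.023  0.001] r [-0.006 -0.01  -0.993]
t [-0.32   0.029  0.001] r [-0.006 -0.01  -1.243]
t [-0.383  0.037  0.   ] r [-0.006 -0.01  -1.493]
t [-0.445  0.046  0.   ] r [-0.006 -0.01  -1.743]
t [-0.508  0.057  0.   ] r [-0.006 -0.01  -1.993]
t [-0.57   0.069  0.   ] r [-0.006 -0.01  -2.243]
t [-0.632  0.083  0.   ] r [-0.005 -0.01  -2.493]
t [-0.693  0.099  0.   ] r [-0.005 -0.01  -2.743]
```

View pics/a3.png

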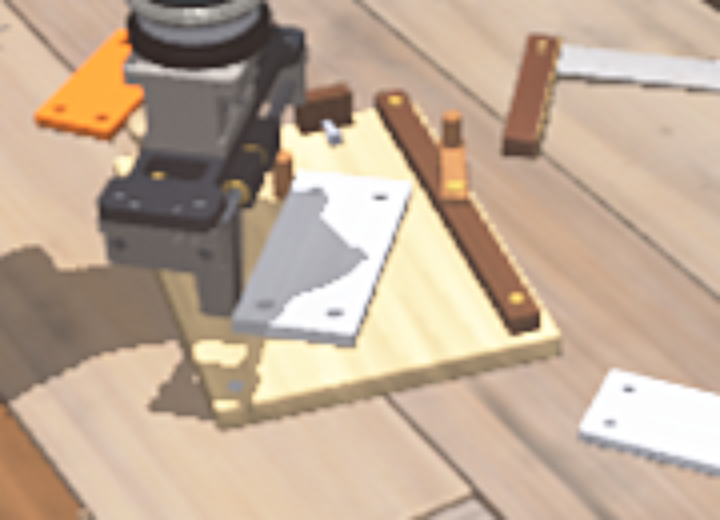

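The finger touches the plate's edge near the free corner (picture (240,310)) and the plate turns at about 2.3 N. I'll carry on along the arc.

Request:
play_rows:
  increments:
    - {"tx":-0.06,"ty":0,"tz":0,"rx":0,"ry":0,"rz":-0.24,"hand":0}
    - {"tx":-0.12,"ty":0,"tz":0,"rx":0,"ry":0,"rz":-0.49,"hand":0}
    - {"tx":-0.18,"ty":0.005,"tz":0,"rx":0,"ry":0,"rz":-0.74,"hand":0}
    - {"tx":-0.25,"ty":0.01,"tz":0,"rx":0,"ry":0,"rz":-0.99,"hand":0}
    - {"tx":-0.31,"ty":0.015,"tz":0,"rx":0,"ry":0,"rz":-1.24,"hand":0}
    - {"tx":-0.37,"ty":0.02,"tz":0,"rx":0,"ry":0,"rz":-1.49,"hand":0}
    - {"tx":-0.44,"ty":0.03,"tz":0,"rx":0,"ry":0,"rz":-1.74,"hand":0}
    - {"tx":-0.5,"ty":0.04,"tz":0,"rx":0,"ry":0,"rz":-1.99,"hand":0}
    - {"tx":-0.56,"ty":0.055,"tz":0,"rx":0,"ry":0,"rz":-2.24,"hand":0}
    - {"tx":-0.62,"ty":0.07,"tz":0,"rx":0,"ry":0,"rz":-2.49,"hand":0}

```text
t: 4.05
position: [0.4593, 0.0168, 0.0381]
ee_rot: [-3.142, -0.0, 2.636]
contact_force: [-1.7, -0.5, 0.3]
width: 0.0005
```

```bash
python3 - <<'E'
from rig import bot
from h import *
s=bot.sense();st(s);goals(s,[arc(x) for x in np.arange(61,75.6,1.5)])
d=bot.get_image("side");cv2.imwrite("pics/a4.png",cv2.resize(d["image"][170:300,220:400,::-1],None,fx=4,fy=4))
E
```

```text
t 4.05 pos mm [459.3  16.8  38.1] ya 61.0 rot [-3.1416 -0.      2.6357] F [-1.7  -0.51  0.29] w 0.0005003325132564505
t [0.001 0.008 0.002] r [-0.    -0.     0.003]
t [-0.063  0.007  0.002] r [-0.    -0.    -0.247]
t [-0.126  0.008  0.002] r [-0.    -0.    -0.497]
t [-0.189  0.011  0.002] r [-0.    -0.    -0.747]
t [-0.253  0.015  0.002] r [-0.    -0.    -0.997]
t [-0.316  0.021  0.002] r [-0.    -0.    -1.247]
t [-0.379  0.028  0.002] r [-0.    -0.    -1.497]
t [-0.441  0.038  0.002] r [-0.    -0.    -1.747]
t [-0.504  0.048  0.002] r [-0.    -0.    -1.997]
t [-0.566  0.061  0.002] r [-0.    -0.    -2.247]
```

View pics/a4.png

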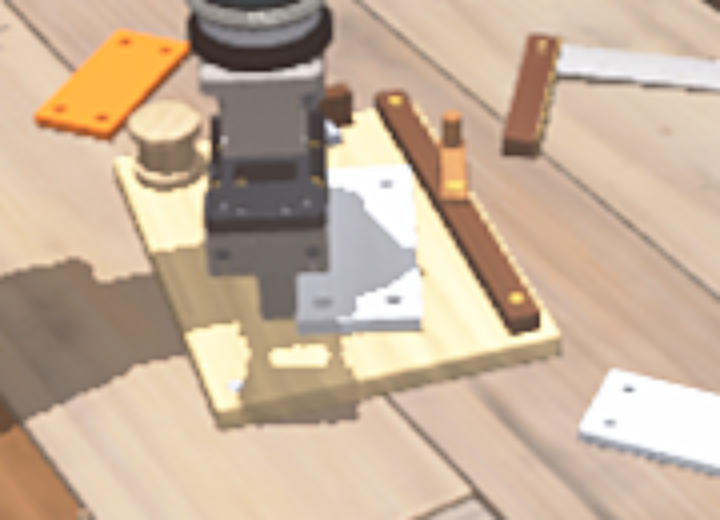

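Turning well at under 2 N. The next step stops at about 73.5°, before the fence.

Request:
play_rows:
  increments:
    - {"tx":-0.06,"ty":0.007,"tz":0,"rx":0,"ry":0,"rz":-0.25,"hand":0}
    - {"tx":-0.12,"ty":0.008,"tz":0,"rx":0,"ry":0,"rz":-0.5,"hand":0}
    - {"tx":-0.19,"ty":0.01,"tz":0,"rx":0,"ry":0,"rz":-0.75,"hand":0}
    - {"tx":-0.25,"ty":0.015,"tz":0,"rx":0,"ry":0,"rz":-1,"hand":0}
    - {"tx":-0.315,"ty":0.02,"tz":0,"rx":0,"ry":0,"rz":-1.25,"hand":0}
    - {"tx":-0.38,"ty":0.028,"tz":0,"rx":0,"ry":0,"rz":-1.5,"hand":0}
    - {"tx":-0.43,"ty":0.036,"tz":0,"rx":0,"ry":0,"rz":-1.7,"hand":0}
    - {"tx":-0.48,"ty":0.044,"tz":0,"rx":0,"ry":0,"rz":-1.9,"hand":0}
    - {"tx":-0.52,"ty":0.05,"tz":0,"rx":0,"ry":0,"rz":-2.1,"hand":0}

```text
t: 5.0
position: [0.4833, 0.0064, 0.0381]
ee_rot: [3.142, 0.0, 2.855]
contact_force: [-2.5, -0.6, -0.9]
width: 0.0007
```

```bash
python3 - <<'E'
from rig import bot
from h import *
s=bot.sense();st(s);goals(s,[arc(x) for x in np.arange(73,79.6,.5)])
d=bot.get_image("side");cv2.imwrite("pics/a5.png",cv2.resize(d["image"][170:300,220:400,::-1],None,fx=4,fy=4))
E
```

```text
t 5.0 pos mm [483.3   6.4  38.1] ya 73.6 rot [3.1416e+00 1.0000e-04 2.8552e+00] F [-2.55 -0.6  -0.93] w 0.0006516824466384767
t [0.017 0.002 0.003] r [0.    0.001 0.098]
t [-0.004  0.001  0.003] r [0.    0.001 0.015]
t [-0.026  0.     0.003] r [ 0.     0.001 -0.068]
t [-0.047  0.     0.003] r [ 0.     0.001 -0.152]
t [-0.068  0.     0.003] r [ 0.     0.001 -0.235]
t [-0.089  0.     0.003] r [ 0.     0.001 -0.318]
t [-0.11   0.     0.003] r [ 0.     0.001 -0.402]
t [-0.131  0.001  0.003] r [ 0.     0.001 -0.485]
t [-0.152  0.002  0.003] r [ 0.     0.001 -0.568]
t [-0.173  0.002  0.003] r [ 0.     0.001 -0.652]
t [-0.194  0.003  0.003] r [-0.     0.001 -0.735]
t [-0.216  0.005  0.003] r [-0.     0.001 -0.818]
t [-0.237  0.006  0.003] r [-0.     0.001 -0.902]
t [-0.258  0.007  0.003] r [-0.     0.001 -0.985]
```

View pics/a5.png

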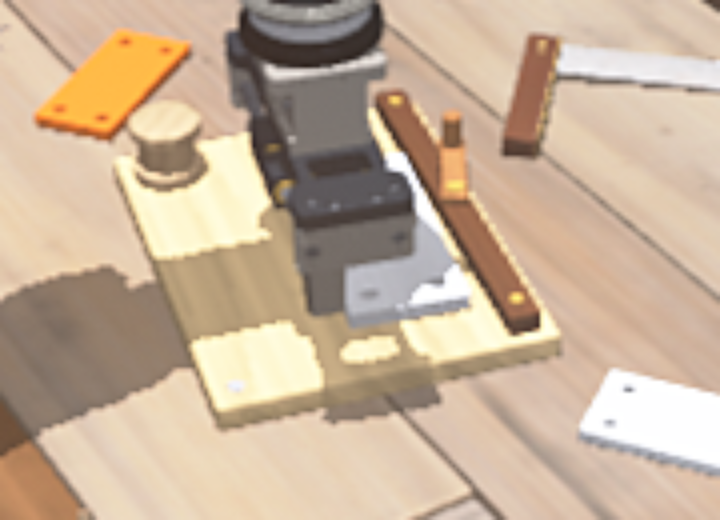

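Request:
play_rows:
  increments:
    - {"tx":-0.03,"ty":0,"tz":0,"rx":0,"ry":0,"rz":-0.1,"hand":0}
    - {"tx":-0.05,"ty":0,"tz":0,"rx":0,"ry":0,"rz":-0.2,"hand":0}
    - {"tx":-0.07,"ty":0,"tz":0,"rx":0,"ry":0,"rz":-0.3,"hand":0}
    - {"tx":-0.09,"ty":0,"tz":0,"rx":0,"ry":0,"rz":-0.35,"hand":0}
    - {"tx":-0.11,"ty":0,"tz":0,"rx":0,"ry":0,"rz":-0.4,"hand":0}
    - {"tx":-0.13,"ty":0,"tz":0,"rx":0,"ry":0,"rz":-0.5,"hand":0}
    - {"tx":-0.13,"ty":0,"tz":0,"rx":0,"ry":0,"rz":-0.5,"hand":0}

```text
t: 5.75
position: [0.4897, 0.0047, 0.0382]
ee_rot: [3.141, 0.001, 2.906]
contact_force: [-1.0, -0.6, -0.4]
width: 0.0002
```

```bash
python3 - <<'E'
from rig import bot
from h import *
s=bot.sense();st(s);print(w2j(s["position"]))
E
```

```text
t 5.75 pos mm [489.7   4.7  38.2] ya 76.5 rot [3.1413e+00 7.0000e-04 2.9063e+00] F [-1.02 -0.56 -0.43] w 0.0001965255056574749
[-38.78643499 -62.85496538]
```

Now small steps of about 0.7 mm per row, watching the force.

Request:
play_rows:
  increments:
    - {"tx":-0.015,"ty":0,"tz":0,"rx":0,"ry":0,"rz":-0.03,"hand":0}
    - {"tx":-0.03,"ty":0,"tz":0,"rx":0,"ry":0,"rz":-0.07,"hand":0}
    - {"tx":-0.04,"ty":0,"tz":0,"rx":0,"ry":0,"rz":-0.07,"hand":0}
    - {"tx":-0.04,"ty":0,"tz":0,"rx":0,"ry":0,"rz":-0.07,"hand":0}

```text
t: 6.15
position: [0.4914, 0.0042, 0.0381]
ee_rot: [3.142, 0.0, 2.913]
contact_force: [-1.4, -0.2, 0.6]
width: 0.0006
```

```bash
python3 - <<'E'
from rig import bot
from h import *
s=bot.sense();st(s);print(w2j(s["position"]))
E
```

```text
t 6.15 pos mm [491.4   4.2  38.1] ya 76.9 rot [3.1415e+00 2.0000e-04 2.9132e+00] F [-1.38 -0.18  0.61] w 0.0005563246867104862
[-37.01896985 -62.94584351]
```

Request:
play_rows:
  increments:
    - {"tx":-0.01,"ty":0,"tz":0,"rx":0,"ry":0,"rz":0,"hand":0}
    - {"tx":-0.02,"ty":0,"tz":0,"rx":0,"ry":0,"rz":0,"hand":0}
    - {"tx":-0.02,"ty":0,"tz":0,"rx":0,"ry":0,"rz":0,"hand":0}

```text
t: 6.45
position: [0.4923, 0.004, 0.0381]
ee_rot: [3.142, 0.0, 2.913]
contact_force: [-1.4, -1.1, -0.2]
width: 0.0005
```

Request:
play_rows:
  increments:
    - {"tx":-0.01,"ty":0,"tz":0,"rx":0,"ry":0,"rz":0,"hand":0}
    - {"tx":-0.02,"ty":0,"tz":0,"rx":0,"ry":0,"rz":0,"hand":0}
    - {"tx":-0.02,"ty":0,"tz":0,"rx":0,"ry":0,"rz":0,"hand":0}

```text
t: 6.75
position: [0.493, 0.0038, 0.0381]
ee_rot: [-3.142, -0.0, 2.913]
contact_force: [-1.9, -0.8, 0.4]
width: 0.0006
```

Request:
play_rows:
  increments:
    - {"tx":-0.01,"ty":0,"tz":0,"rx":0,"ry":0,"rz":0,"hand":0}
    - {"tx":-0.02,"ty":0,"tz":0,"rx":0,"ry":0,"rz":0,"hand":0}
    - {"tx":-0.02,"ty":0,"tz":0,"rx":0,"ry":0,"rz":0,"hand":0}

```text
t: 7.05
position: [0.4931, 0.0037, 0.038]
ee_rot: [-3.141, -0.002, 2.913]
contact_force: [-5.4, 1.3, 2.9]
width: 0.0009
```

Request:
play_rows:
  increments:
    - {"tx":-0.01,"ty":0,"tz":0,"rx":0,"ry":0,"rz":0,"hand":0}
    - {"tx":-0.02,"ty":0,"tz":0,"rx":0,"ry":0,"rz":0,"hand":0}
    - {"tx":-0.02,"ty":0,"tz":0,"rx":0,"ry":0,"rz":0,"hand":0}

```text
t: 7.35
position: [0.4932, 0.0037, 0.0378]
ee_rot: [-3.141, -0.004, 2.914]
contact_force: [-6.3, 1.1, 4.0]
width: 0.0004
```

```bash
python3 - <<'E'
from rig import bot
from h import *
s=bot.sense();st(s);print(w2j(s["position"]))
d=bot.get_image("side");cv2.imwrite("pics/a6.png",cv2.resize(d["image"][170:300,220:400,::-1],None,fx=4,fy=4))
E
```

```text
t 7.35 pos mm [493.2   3.7  37.8] ya 76.9 rot [-3.1411 -0.004   2.9137] F [-6.34  1.11  3.95] w 0.0003571097414049219
[-35.13712775 -63.00041019]
```

View pics/a6.png

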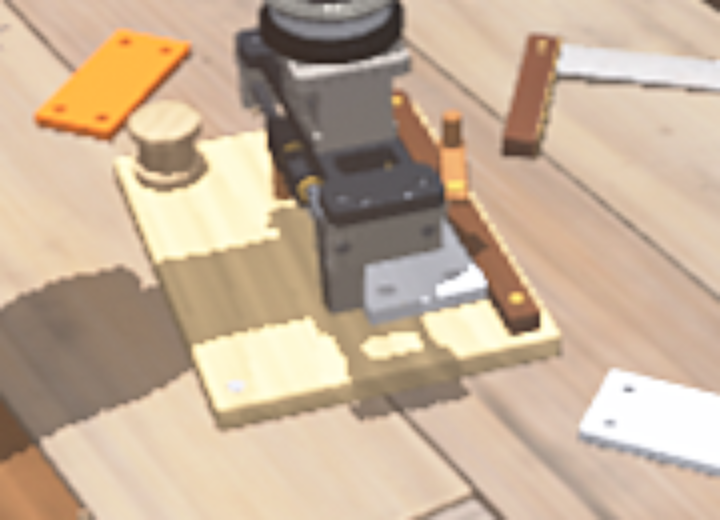

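The force rose to 6.4 N at jig x = -35.1, exactly where the plate should meet the fence. I'll back off and press once at the middle of the edge, so that the whole long edge lies on the fence.

Request:
play_rows:
  increments:
    - {"tx":0.1,"ty":0,"tz":0,"rx":0,"ry":0,"rz":0,"hand":0}
    - {"tx":0.2,"ty":0,"tz":0,"rx":0,"ry":0,"rz":0,"hand":0}
    - {"tx":0.22,"ty":0.3,"tz":0,"rx":0,"ry":0,"rz":0,"hand":0}
    - {"tx":0.22,"ty":0.7,"tz":0,"rx":0,"ry":0,"rz":0,"hand":0}
    - {"tx":0.22,"ty":1,"tz":0,"rx":0,"ry":0,"rz":0,"hand":0}
    - {"tx":0.22,"ty":1.1,"tz":0,"rx":0,"ry":0,"rz":0,"hand":0}
    - {"tx":0.12,"ty":1.1,"tz":0,"rx":0,"ry":0,"rz":0,"hand":0}
    - {"tx":0.08,"ty":1.1,"tz":0,"rx":0,"ry":0,"rz":0,"hand":0}
    - {"tx":0.06,"ty":1.1,"tz":0,"rx":0,"ry":0,"rz":0,"hand":0}

```text
t: 8.3
position: [0.5043, 0.0568, 0.038]
ee_rot: [-3.141, -0.001, 2.912]
contact_force: [-2.9, 1.0, 2.3]
width: 0.0002
```

Request:
play_rows:
  increments:
    - {"tx":-0.01,"ty":0,"tz":0,"rx":0,"ry":0,"rz":0,"hand":0}
    - {"tx":-0.02,"ty":0,"tz":0,"rx":0,"ry":0,"rz":0,"hand":0}
    - {"tx":-0.02,"ty":0,"tz":0,"rx":0,"ry":0,"rz":0,"hand":0}

```text
t: 8.6
position: [0.5045, 0.0568, 0.038]
ee_rot: [-3.141, -0.002, 2.913]
contact_force: [-5.4, 0.0, 3.1]
width: 0.0003
```

```bash
python3 - <<'E'
from rig import bot
from h import *
s=bot.sense();st(s);print(w2j(s["position"]))
E
```

```text
t 8.6 pos mm [504.5  56.8  38. ] ya 76.9 rot [-3.1407e+00 -2.2000e-03  2.9128e+00] F [-5.41  0.03  3.06] w 0.0002709309335832022
[-36.21638456  -8.69383466]
```

Request:
play_rows:
  increments:
    - {"tx":-0.01,"ty":0,"tz":0,"rx":0,"ry":0,"rz":0,"hand":0}
    - {"tx":-0.02,"ty":0,"tz":0,"rx":0,"ry":0,"rz":0,"hand":0}
    - {"tx":-0.02,"ty":0,"tz":0,"rx":0,"ry":0,"rz":0,"hand":0}

```text
t: 8.9
position: [0.5055, 0.057, 0.0379]
ee_rot: [-3.141, -0.002, 2.913]
contact_force: [-4.2, 0.6, 3.3]
width: 0.0005
```

Request:
play_rows:
  increments:
    - {"tx":-0.01,"ty":0,"tz":0,"rx":0,"ry":0,"rz":0,"hand":0}
    - {"tx":-0.02,"ty":0,"tz":0,"rx":0,"ry":0,"rz":0,"hand":0}
    - {"tx":-0.02,"ty":0,"tz":0,"rx":0,"ry":0,"rz":0,"hand":0}

```text
t: 9.2
position: [0.506, 0.0571, 0.0379]
ee_rot: [-3.141, -0.003, 2.913]
contact_force: [-5.4, 1.5, 4.2]
width: 0.0002
```

```bash
python3 - <<'E'
from rig import bot
from h import *
s=bot.sense();st(s);print(w2j(s["position"]))
E
```

```text
t 9.2 pos mm [506.   57.1  37.9] ya 76.9 rot [-3.1410e+00 -3.1000e-03  2.9135e+00] F [-5.42  1.54  4.17] w 0.00015728984993136825
[-34.77364624  -8.10717162]
```

Now the edge is flush: the finger stands at jig x = -34.8 in the middle too. I'll go round to the plate's right end.

Request:
play_rows:
  increments:
    - {"tx":0.3,"ty":0,"tz":0,"rx":0,"ry":0,"rz":0,"hand":0}
    - {"tx":0.5,"ty":0,"tz":0,"rx":0,"ry":0,"rz":0,"hand":0}
    - {"tx":0.5,"ty":-0.6,"tz":0,"rx":0,"ry":0,"rz":0,"hand":0}
    - {"tx":0.5,"ty":-1.2,"tz":0,"rx":0,"ry":0,"rz":0,"hand":0}
    - {"tx":0.5,"ty":-1.8,"tz":0,"rx":0,"ry":0,"rz":0,"hand":0}
    - {"tx":0.5,"ty":-2.2,"tz":0,"rx":0,"ry":0,"rz":0,"hand":0}
    - {"tx":0.5,"ty":-2.2,"tz":0,"rx":0,"ry":0,"rz":0,"hand":0}
    - {"tx":0.5,"ty":-2.2,"tz":0,"rx":0,"ry":0,"rz":0,"hand":0}

```text
t: 10.0
position: [0.459, -0.0445, 0.0383]
ee_rot: [3.141, 0.001, 2.912]
contact_force: [-0.5, 0.6, 1.1]
width: 0.0005
```

```bash
python3 - <<'E'
from rig import bot
from h import *
s=bot.sense();st(s);print(w2j(s["position"]))
goals(s,[tuple(j2w(10,-117))+(.038,76.9)])
for n,(x0,y0,x1,y1) in(("side",(220,170,400,300)),("top",(190,170,400,330))):
    d=bot.get_image(n);cv2.imwrite(f"pics/b1{n}.png",cv2.resize(d["image"][y0:y1,x0:x1,::-1],None,fx=3.5,fy=3.5))
E
```

```text
t 10.0 pos mm [459.  -44.5  38.3] ya 76.9 rot [3.1411e+00 1.4000e-03 2.9125e+00] F [-0.48  0.56  1.11] w 0.0005290031223397593
[ -57.53883232 -117.68200729]
t [-1.351  0.014  0.008] r [ 0.005  0.013 -0.004]
```

View pics/b1side.png

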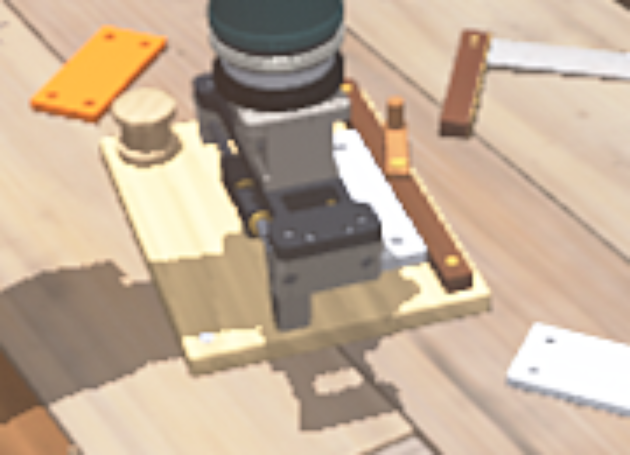

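View pics/b1top.png

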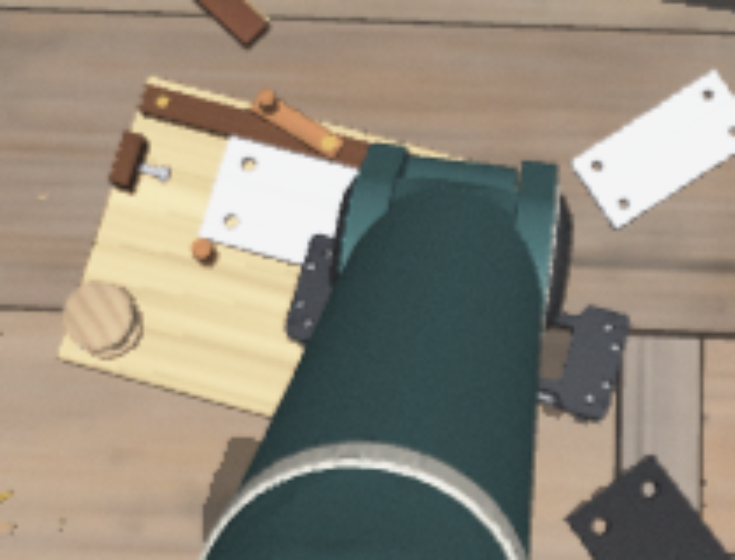

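The top view shows the plate flush on the fence (left end at crop (217,187)), with the bolt head at (162,172), so there are roughly 30 mm to go. Next I move behind the plate's right end.

Request:
play_rows:
  increments:
    - {"tx":-0.4,"ty":0,"tz":0,"rx":0,"ry":0,"rz":0,"hand":0}
    - {"tx":-0.9,"ty":0,"tz":0,"rx":0,"ry":0,"rz":0,"hand":0}
    - {"tx":-1.35,"ty":0,"tz":0,"rx":0,"ry":0,"rz":0,"hand":0}
    - {"tx":-1.35,"ty":0,"tz":0,"rx":0,"ry":0,"rz":0,"hand":0}
    - {"tx":-1.35,"ty":0,"tz":0,"rx":0,"ry":0,"rz":0,"hand":0}

```text
t: 10.6
position: [0.5236, -0.0587, 0.0377]
ee_rot: [3.141, -0.001, 2.915]
contact_force: [0.4, -0.2, 0.2]
width: 0.0004
```

```bash
python3 - <<'E'
from rig import bot
from h import *
s=bot.sense();st(s);print(w2j(s["position"]))
E
```

```text
t 10.6 pos mm [523.6 -58.7  37.7] ya 77.0 rot [ 3.1414e+00 -1.1000e-03  2.9149e+00] F [ 0.42 -0.22  0.23] w 0.0003945612456865351
[   8.58611419 -116.88038172]
```

Request:
play_rows:
  increments:
    - {"tx":0,"ty":0.12,"tz":0,"rx":0,"ry":0,"rz":0,"hand":0}
    - {"tx":0,"ty":0.22,"tz":0,"rx":0,"ry":0,"rz":0,"hand":0}
    - {"tx":0,"ty":0.3,"tz":0,"rx":0,"ry":0,"rz":0,"hand":0}
    - {"tx":0,"ty":0.36,"tz":0,"rx":0,"ry":0,"rz":0,"hand":0}
    - {"tx":0,"ty":0.42,"tz":0,"rx":0,"ry":0,"rz":0,"hand":0}
    - {"tx":0,"ty":0.48,"tz":0,"rx":0,"ry":0,"rz":0,"hand":0}
    - {"tx":0,"ty":0.54,"tz":0,"rx":0,"ry":0,"rz":0,"hand":0}
    - {"tx":0,"ty":0.6,"tz":0,"rx":0,"ry":0,"rz":0,"hand":0}
    - {"tx":0,"ty":0.66,"tz":0,"rx":0,"ry":0,"rz":0,"hand":0}

```text
t: 11.5
position: [0.5313, -0.0283, 0.0381]
ee_rot: [-3.141, -0.0, 2.913]
contact_force: [-1.5, -3.2, 1.8]
width: 0.0006
```

```bash
python3 - <<'E'
from rig import bot
from h import *
s=bot.sense();st(s);print(w2j(s["position"]))
for n,(x0,y0,x1,y1) in(("side",(220,170,400,300)),("top",(190,170,400,330))):
    d=bot.get_image(n);cv2.imwrite(f"pics/b2{n}.png",cv2.resize(d["image"][y0:y1,x0:x1,::-1],None,fx=3.5,fy=3.5))
E
```

```text
t 11.5 pos mm [531.3 -28.3  38.1] ya 76.9 rot [-3.1409e+00 -3.0000e-04  2.9125e+00] F [-1.55 -3.22  1.77] w 0.000556291586343408
[  9.25327353 -85.54259604]
```

View pics/b2side.png

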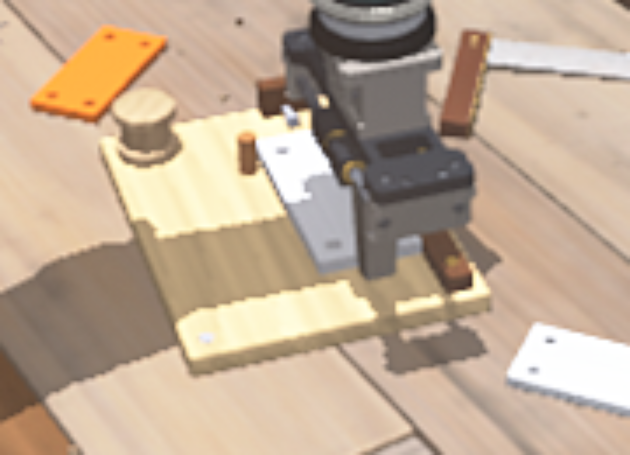

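View pics/b2top.png

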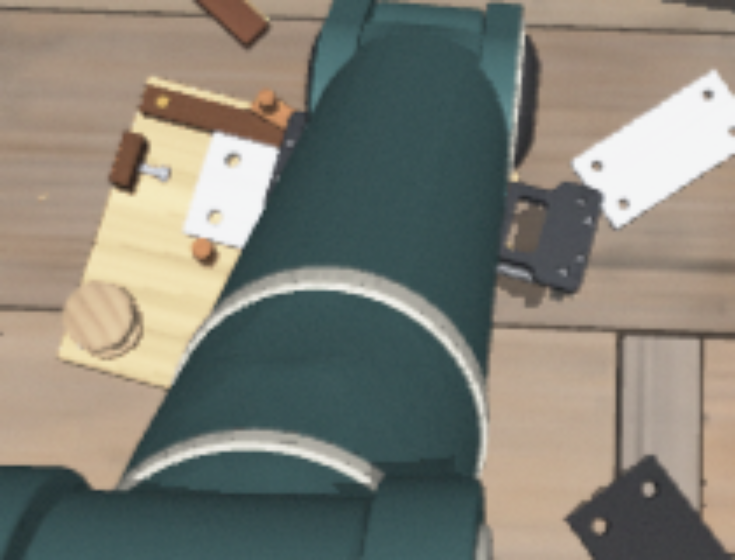

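The plate slides along the fence at about 3 N, with roughly 15 mm left to the bolt head (crop (162,172)).

Request:
play_rows:
  increments:
    - {"tx":0,"ty":0.05,"tz":0,"rx":0,"ry":0,"rz":0,"hand":0}
    - {"tx":0,"ty":0.1,"tz":0,"rx":0,"ry":0,"rz":0,"hand":0}
    - {"tx":0,"ty":0.14,"tz":0,"rx":0,"ry":0,"rz":0,"hand":0}
    - {"tx":0,"ty":0.18,"tz":0,"rx":0,"ry":0,"rz":0,"hand":0}

```text
t: 12.0
position: [0.5336, -0.0188, 0.0381]
ee_rot: [-3.142, -0.0, 2.913]
contact_force: [-1.3, -3.4, 1.0]
width: 0.0003
```

Request:
play_rows:
  increments:
    - {"tx":0,"ty":0.02,"tz":0,"rx":0,"ry":0,"rz":0,"hand":0}
    - {"tx":0,"ty":0.04,"tz":0,"rx":0,"ry":0,"rz":0,"hand":0}
    - {"tx":0,"ty":0.04,"tz":0,"rx":0,"ry":0,"rz":0,"hand":0}

```text
t: 12.3
position: [0.5341, -0.0168, 0.0381]
ee_rot: [3.141, 0.0, 2.913]
contact_force: [-1.5, -2.4, 1.8]
width: 0.0003
```

Request:
play_rows:
  increments:
    - {"tx":0,"ty":0.02,"tz":0,"rx":0,"ry":0,"rz":0,"hand":0}
    - {"tx":0,"ty":0.04,"tz":0,"rx":0,"ry":0,"rz":0,"hand":0}
    - {"tx":0,"ty":0.04,"tz":0,"rx":0,"ry":0,"rz":0,"hand":0}

```text
t: 12.6
position: [0.5345, -0.015, 0.0381]
ee_rot: [3.141, -0.0, 2.913]
contact_force: [-0.6, -3.2, 1.1]
width: 0.0001
```

```bash
python3 - <<'E'
from rig import bot
from h import *
s=bot.sense();st(s);print(w2j(s["position"]))
E
```

```text
t 12.6 pos mm [534.5 -15.   38.1] ya 76.9 rot [ 3.1415 -0.      2.9134] F [-0.64 -3.17  1.09] w 6.151106152716432e-05
[  9.3032454  -71.81077951]
```

Now at -71.8. From here contact can come at any point down to about -63, so 1.5 mm steps.

Request:
play_rows:
  increments:
    - {"tx":0,"ty":0.015,"tz":0,"rx":0,"ry":0,"rz":0,"hand":0}
    - {"tx":0,"ty":0.03,"tz":0,"rx":0,"ry":0,"rz":0,"hand":0}
    - {"tx":0,"ty":0.03,"tz":0,"rx":0,"ry":0,"rz":0,"hand":0}

```text
t: 12.9
position: [0.5348, -0.0135, 0.0381]
ee_rot: [3.141, 0.0, 2.913]
contact_force: [-2.0, -3.2, 1.7]
width: 0.0006
```

Request:
play_rows:
  increments:
    - {"tx":0,"ty":0.015,"tz":0,"rx":0,"ry":0,"rz":0,"hand":0}
    - {"tx":0,"ty":0.03,"tz":0,"rx":0,"ry":0,"rz":0,"hand":0}
    - {"tx":0,"ty":0.03,"tz":0,"rx":0,"ry":0,"rz":0,"hand":0}

```text
t: 13.2
position: [0.5352, -0.012, 0.0381]
ee_rot: [3.141, -0.0, 2.913]
contact_force: [-1.1, -2.8, 0.6]
width: 0.0003
```

Request:
play_rows:
  increments:
    - {"tx":0,"ty":0.015,"tz":0,"rx":0,"ry":0,"rz":0,"hand":0}
    - {"tx":0,"ty":0.03,"tz":0,"rx":0,"ry":0,"rz":0,"hand":0}
    - {"tx":0,"ty":0.03,"tz":0,"rx":0,"ry":0,"rz":0,"hand":0}

```text
t: 13.5
position: [0.5355, -0.0105, 0.0381]
ee_rot: [3.141, 0.0, 2.913]
contact_force: [-1.3, -3.2, 1.0]
width: 0.0006
```

Request:
play_rows:
  increments:
    - {"tx":0,"ty":0.015,"tz":0,"rx":0,"ry":0,"rz":0,"hand":0}
    - {"tx":0,"ty":0.03,"tz":0,"rx":0,"ry":0,"rz":0,"hand":0}
    - {"tx":0,"ty":0.03,"tz":0,"rx":0,"ry":0,"rz":0,"hand":0}

```text
t: 13.8
position: [0.5359, -0.0091, 0.0381]
ee_rot: [3.141, 0.0, 2.913]
contact_force: [-1.2, -2.3, 1.7]
width: 0.0003
```

Request:
play_rows:
  increments:
    - {"tx":0,"ty":0.015,"tz":0,"rx":0,"ry":0,"rz":0,"hand":0}
    - {"tx":0,"ty":0.03,"tz":0,"rx":0,"ry":0,"rz":0,"hand":0}
    - {"tx":0,"ty":0.03,"tz":0,"rx":0,"ry":0,"rz":0,"hand":0}

```text
t: 14.1
position: [0.5362, -0.0076, 0.0381]
ee_rot: [3.141, 0.0, 2.913]
contact_force: [-1.2, -3.0, 0.8]
width: 0.0005
```

Request:
play_rows:
  increments:
    - {"tx":0,"ty":0.015,"tz":0,"rx":0,"ry":0,"rz":0,"hand":0}
    - {"tx":0,"ty":0.03,"tz":0,"rx":0,"ry":0,"rz":0,"hand":0}
    - {"tx":0,"ty":0.03,"tz":0,"rx":0,"ry":0,"rz":0,"hand":0}

```text
t: 14.4
position: [0.5365, -0.0063, 0.0381]
ee_rot: [-3.142, 0.0, 2.913]
contact_force: [-1.5, -3.6, 0.8]
width: 0.0004
```

```bash
python3 - <<'E'
from rig import bot
from h import *
s=bot.sense();st(s);print(w2j(s["position"]))
d=bot.get_image("top");cv2.imwrite(f"pics/b3.png",cv2.resize(d["image"][190:280,190:290,::-1],None,fx=6,fy=6,interpolation=cv2.INTER_CUBIC))
E
```

```text
t 14.4 pos mm [536.5  -6.3  38.1] ya 76.9 rot [-3.1416  0.      2.9133] F [-1.51 -3.6   0.81] w 0.0004298186344437776
[  9.35227264 -62.93374487]
```

View pics/b3.png

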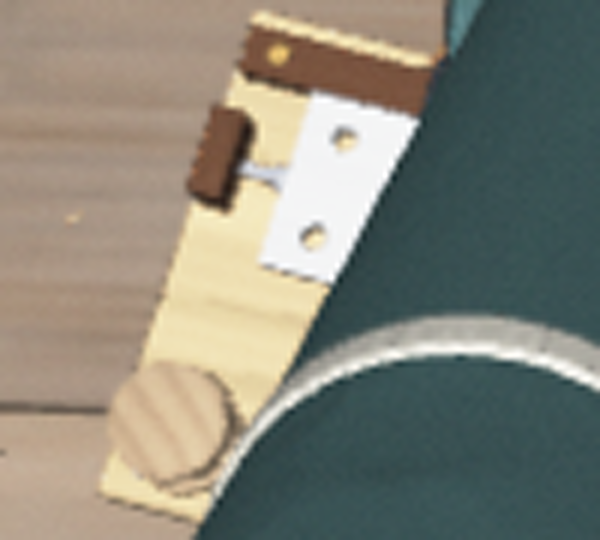

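The plate's end is at the bolt head (picture (283,178)), within about a pixel. I'll keep feeling forward in 1 mm steps.

Request:
play_rows:
  increments:
    - {"tx":0,"ty":0.01,"tz":0,"rx":0,"ry":0,"rz":0,"hand":0}
    - {"tx":0,"ty":0.02,"tz":0,"rx":0,"ry":0,"rz":0,"hand":0}
    - {"tx":0,"ty":0.02,"tz":0,"rx":0,"ry":0,"rz":0,"hand":0}

```text
t: 14.75
position: [0.5366, -0.0062, 0.0381]
ee_rot: [-3.141, -0.0, 2.913]
contact_force: [-2.3, -5.7, 1.1]
width: 0.0006
```

Request:
play_rows:
  increments:
    - {"tx":0,"ty":0.01,"tz":0,"rx":0,"ry":0,"rz":0,"hand":0}
    - {"tx":0,"ty":0.02,"tz":0,"rx":0,"ry":0,"rz":0,"hand":0}
    - {"tx":0,"ty":0.02,"tz":0,"rx":0,"ry":0,"rz":0,"hand":0}

```text
t: 15.05
position: [0.5366, -0.0061, 0.0381]
ee_rot: [-3.14, -0.0, 2.912]
contact_force: [-2.5, -7.8, 2.3]
width: 0.0005
```

Force rises while the position holds at jig y = -62.7, so the plate bears on the bolt. I'll back off, raise the tool and look.

Request:
play_rows:
  increments:
    - {"tx":0,"ty":-0.1,"tz":0,"rx":0,"ry":0,"rz":0,"hand":0}
    - {"tx":0,"ty":-0.4,"tz":0,"rx":0,"ry":0,"rz":0,"hand":0}
    - {"tx":0,"ty":-0.6,"tz":-0.6,"rx":0,"ry":0,"rz":0,"hand":0}
    - {"tx":0,"ty":-1,"tz":-1.4,"rx":0,"ry":0,"rz":0,"hand":0}
    - {"tx":0,"ty":-2,"tz":-1.8,"rx":0,"ry":0,"rz":0,"hand":0}
    - {"tx":0,"ty":-3,"tz":-1.8,"rx":0,"ry":0,"rz":0,"hand":0}
    - {"tx":0,"ty":-4,"tz":-1.8,"rx":0,"ry":0,"rz":0,"hand":0}
    - {"tx":0,"ty":-4,"tz":-1.8,"rx":0,"ry":0,"rz":0,"hand":0}

```text
t: 15.85
position: [0.4897, -0.2068, 0.1289]
ee_rot: [-3.139, 0.002, 2.903]
contact_force: [0.2, 0.3, 0.2]
width: 0.0004
```

```bash
python3 - <<'E'
from rig import bot
from h import *
s=bot.sense();st(s);print(w2j(s["position"]))
for n,(x0,y0,x1,y1) in(("side",(230,170,400,290)),("top",(190,170,360,310))):
    d=bot.get_image(n);np.savez(n+"c.npz",**d);cv2.imwrite(f"pics/c1{n}.png",cv2.resize(d["image"][y0:y1,x0:x1,::-1],None,fx=4,fy=4,interpolation=cv2.INTER_CUBIC))
E
```

```text
t 15.85 pos mm [ 489.7 -206.8  128.9] ya 76.3 rot [-3.1388e+00  2.3000e-03  2.9028e+00] F [0.19 0.28 0.21] w 0.0004235214493032922
[   9.14280319 -268.86368847]
```

View pics/c1side.png

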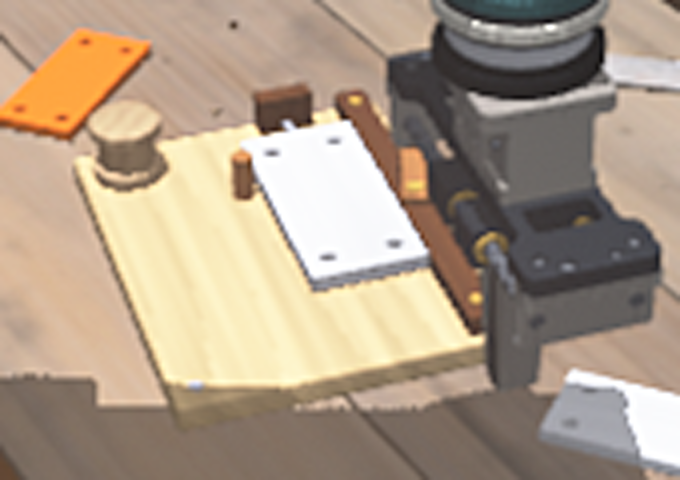

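View pics/c1top.png

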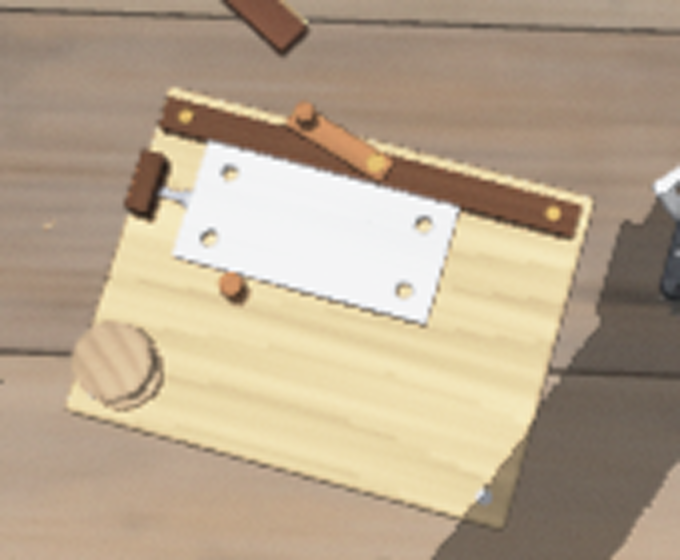

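The plate lies flush on the fence and touches the bolt head (top crop (185,198)). The button is still outside the fence, with its knob at (305,110) and its pivot at (377,163). Next I measure the knob and the plate.

```bash
python3 - <<'E'
from h import *
d=dict(np.load("topc.npz"))
k=ray(d,[(305/4+190-.4,109/4+170-.4)],.0625)[0];p=ray(d,[(377/4+190-.4,163/4+170-.4)],.0405)[0]
kj,pj=w2j(k),w2j(p);v=kj-pj;print("knob",k,kj,"pivot",pj,"dist",np.linalg.norm(v),"phi",np.arctan2(-v[0],v[1]))
v=kj-[55,0];print("vs nominal pivot",np.linalg.norm(v),np.arctan2(-v[0],v[1]))
m=mask(d,(0,0,190),(180,40,255),(215,195,310,260));r,w=rect(d,m,.032);print("plate",r,w2j(np.array(r[0])/1000))
E
```

```text
knob [0.62071938 0.08484329 0.0625    ] [70.67491984 44.93114202] pivot [56.55966901  0.58174967] dist 46.54147512566711 phi -0.308136328977148
vs nominal pivot 47.58687460633268 -0.33566366277135257
plate ((559.3720703125, 85.8684310913086), (165.45513916015625, 70.31190490722656), 77.02508544921875) [10.69176926 32.02515834]
```

```bash
cat >> h.py <<'E'
FM=0.7
def kn(phi,gap=0,z=.059,r=46):
    n=np.array([-np.cos(FM),-np.sin(FM)]);k=np.array([55-r*np.sin(phi),r*np.cos(phi)])
    f=k-n*(16+gap);return tuple(j2w(*f))+(z,76.9+np.rad2deg(FM))
E
python3 - <<'E'
from rig import bot
from h import *
d=dict(np.load("topc.npz"));print(w2j(ray(d,[(266,181)],.02)[0]))
s=bot.sense();st(s);goals(s,[kn(-.32,12,.13),kn(-.32,12)]);print(kn(-.32,12),s["joint_positions"])
E
```

```text
[119.89451627  64.57580599]
t 15.95 pos mm [ 491.3 -200.8  128.2] ya 76.7 rot [3.1412e+00 8.0000e-04 2.9096e+00] F [0.66 1.07 0.18] w 0.0005695674248228024
t [-1.609  6.491 -0.032] r [ 1.000e-03  9.000e-03 -6.716e+00]
t [-1.608  6.49   1.388] r [ 1.000e-03  9.000e-03 -6.716e+00]
(np.float64(0.644205480588981), np.float64(0.0965978157284347), 0.059, np.float64(117.00704565915763)) [ 0.21568096  0.39885954  0.13376146  1.98545255 -0.07579688  0.76115289
  1.73277631]
```

Request:
play_rows:
  increments:
    - {"tx":-0.2,"ty":0.8,"tz":-0.03,"rx":0,"ry":0,"rz":-0.8,"hand":0}
    - {"tx":-0.4,"ty":1.6,"tz":-0.03,"rx":0,"ry":0,"rz":-1.7,"hand":0}
    - {"tx":-0.6,"ty":2.4,"tz":-0.03,"rx":0,"ry":0,"rz":-2.5,"hand":0}
    - {"tx":-0.8,"ty":3.2,"tz":-0.03,"rx":0,"ry":0,"rz":-3.3,"hand":0}
    - {"tx":-1,"ty":4,"tz":-0.03,"rx":0,"ry":0,"rz":-4.2,"hand":0}
    - {"tx":-1.2,"ty":4.8,"tz":-0.03,"rx":0,"ry":0,"rz":-5,"hand":0}
    - {"tx":-1.4,"ty":5.6,"tz":-0.03,"rx":0,"ry":0,"rz":-5.9,"hand":0}
    - {"tx":-1.6,"ty":6.4,"tz":-0.03,"rx":0,"ry":0,"rz":-6.7,"hand":0}
    - {"tx":-1.6,"ty":6.5,"tz":-0.03,"rx":0,"ry":0,"rz":-6.7,"hand":0}
    - {"tx":-1.6,"ty":6.5,"tz":-0.03,"rx":0,"ry":0,"rz":-6.7,"hand":0}

```text
t: 16.95
position: [0.6424, 0.1034, 0.129]
ee_rot: [3.14, -0.0, -2.663]
contact_force: [-0.1, -1.6, -0.1]
width: 0.0008
```

```bash
python3 - <<'E'
from rig import bot
from h import *
s=bot.sense();st(s);goals(s,[kn(-.32,12,.13),kn(-.32,12)]);print(s["joint_positions"])
E
```

```text
t 16.95 pos mm [642.4 103.4 129. ] ya -242.6 rot [ 3.1396e+00 -2.0000e-04 -2.6631e+00] F [-0.1  -1.64 -0.07] w 0.0008360075207839224
t [ 0.03  -0.138 -0.02 ] r [ 0.019 -0.002  0.068]
t [ 0.03 -0.14  1.4 ] r [ 0.019 -0.002  0.068]
[-0.15074855  0.57903918 -0.08222693  1.67300454  0.05529444  0.89255613
  1.79491225]
```

Request:
play_rows:
  increments:
    - {"tx":0,"ty":0,"tz":0,"rx":0,"ry":0,"rz":0,"hand":0}
    - {"tx":0,"ty":0,"tz":0.5,"rx":0,"ry":0,"rz":0,"hand":0}
    - {"tx":0,"ty":0,"tz":0.8,"rx":0,"ry":0,"rz":0,"hand":0}

```text
t: 17.25
position: [0.6423, 0.0974, 0.0886]
ee_rot: [-3.141, -0.001, -2.671]
contact_force: [-0.0, 0.4, -0.3]
width: 0.0005
```

```bash
python3 - <<'E'
from rig import bot
from h import *
s=bot.sense();st(s);goals(s,[kn(-.32,12)])
for n,(x0,y0,x1,y1) in(("side",(230,170,400,290)),("top",(190,150,360,290))):
    d=bot.get_image(n);cv2.imwrite(f"pics/d1{n}.png",cv2.resize(d["image"][y0:y1,x0:x1,::-1],None,fx=4,fy=4,interpolation=cv2.INTER_CUBIC))
E
```

```text
t 17.25 pos mm [642.3  97.4  88.6] ya -243.0 rot [-3.1412e+00 -1.4000e-03 -2.6707e+00] F [-0.03  0.41 -0.25] w 0.00046770170456680507
t [-0.027 -0.031  0.593] r [-0.004 -0.014 -0.004]
```

View pics/d1side.png

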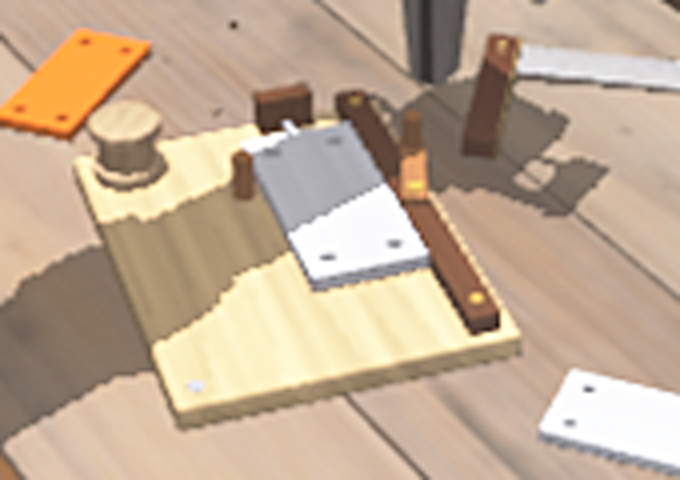

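The finger hangs beyond the knob (side crop (435,60)) with clear space below it. I lower it to knob height and plan the arc.

Request:
play_rows:
  increments:
    - {"tx":-0.03,"ty":-0.03,"tz":0.3,"rx":0,"ry":0,"rz":0,"hand":0}
    - {"tx":-0.03,"ty":-0.03,"tz":0.55,"rx":0,"ry":0,"rz":0,"hand":0}
    - {"tx":-0.03,"ty":-0.03,"tz":0.6,"rx":0,"ry":0,"rz":0,"hand":0}
    - {"tx":-0.03,"ty":-0.03,"tz":0.6,"rx":0,"ry":0,"rz":0,"hand":0}

```text
t: 17.75
position: [0.6448, 0.0985, 0.0589]
ee_rot: [3.141, -0.001, -2.668]
contact_force: [-0.0, 0.3, 0.7]
width: 0.0004
```

```bash
python3 - <<'E'
from rig import bot
from h import *
s=bot.sense();st(s);goals(s,[kn(-.32,4),kn(-.32)]+[kn(x) for x in np.arange(-.2,.7,.1)])
E
```

```text
t 17.75 pos mm [644.8  98.5  58.9] ya -242.9 rot [ 3.1412e+00 -1.2000e-03 -2.6683e+00] F [-0.04  0.35  0.66] w 0.0003955357932997833
t [ 0.188 -0.029 -0.002] r [ 0.004 -0.012  0.018]
t [ 0.268 -0.029 -0.002] r [ 0.004 -0.012  0.018]
t [ 0.331  0.062 -0.002] r [ 0.004 -0.012  0.018]
t [ 0.392  0.131 -0.002] r [ 0.004 -0.012  0.018]
t [ 0.459  0.194 -0.002] r [ 0.004 -0.012  0.018]
t [ 0.532  0.25  -0.002] r [ 0.004 -0.012  0.018]
t [ 0.61   0.298 -0.002] r [ 0.004 -0.012  0.018]
t [ 0.693  0.338 -0.002] r [ 0.004 -0.012  0.018]
t [ 0.779  0.37  -0.002] r [ 0.004 -0.012  0.018]
t [ 0.868  0.393 -0.001] r [ 0.004 -0.012  0.018]
t [ 0.959  0.407 -0.001] r [ 0.004 -0.012  0.018]
```

Request:
play_rows:
  increments:
    - {"tx":0.1,"ty":-0.03,"tz":0,"rx":0,"ry":0,"rz":0,"hand":0}
    - {"tx":0.19,"ty":-0.03,"tz":0,"rx":0,"ry":0,"rz":0,"hand":0}
    - {"tx":0.27,"ty":-0.03,"tz":0,"rx":0,"ry":0,"rz":0,"hand":0}
    - {"tx":0.33,"ty":0.06,"tz":0,"rx":0,"ry":0,"rz":0,"hand":0}
    - {"tx":0.39,"ty":0.13,"tz":0,"rx":0,"ry":0,"rz":0,"hand":0}
    - {"tx":0.46,"ty":0.19,"tz":0,"rx":0,"ry":0,"rz":0,"hand":0}

```text
t: 18.35
position: [0.6206, 0.0975, 0.0602]
ee_rot: [3.142, 0.002, -2.668]
contact_force: [1.7, 1.2, 1.9]
width: 0.0005
```

```bash
python3 - <<'E'
from rig import bot
from h import *
s=bot.sense();st(s);goals(s,[kn(x) for x in np.arange(0,1.11,.1)])
for n,(x0,y0,x1,y1) in(("side",(230,170,400,290)),):
    d=bot.get_image(n);cv2.imwrite(f"pics/d2{n}.png",cv2.resize(d["image"][y0:y1,x0:x1,::-1],None,fx=4,fy=4,interpolation=cv2.INTER_CUBIC))
E
```

```text
t 18.35 pos mm [620.6  97.5  60.2] ya -242.9 rot [ 3.1415e+00  1.8000e-03 -2.6677e+00] F [1.72 1.17 1.87] w 0.0004718098927559013
t [ 0.019 -0.008  0.025] r [0.001 0.017 0.024]
t [0.092 0.048 0.024] r [0.001 0.017 0.024]
t [0.17  0.096 0.024] r [0.001 0.017 0.024]
t [0.253 0.136 0.024] r [0.001 0.017 0.024]
t [0.339 0.168 0.024] r [0.001 0.017 0.024]
t [0.428 0.191 0.024] r [0.001 0.017 0.024]
t [0.519 0.205 0.024] r [0.001 0.017 0.024]
t [0.611 0.21  0.024] r [0.001 0.017 0.024]
t [0.703 0.206 0.023] r [0.001 0.017 0.024]
t [0.794 0.192 0.023] r [0.001 0.017 0.024]
t [0.883 0.17  0.023] r [0.001 0.017 0.024]
t [0.969 0.138 0.023] r [0.001 0.017 0.024]
```

View pics/d2side.png

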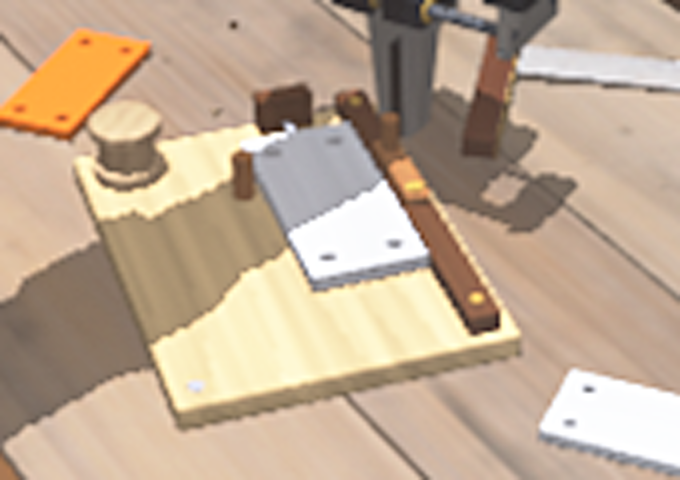

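The button is turning: the knob (390,130) is nearly over the fence, at about 2 N. I continue along the arc.

Request:
play_rows:
  increments:
    - {"tx":0.08,"ty":0.05,"tz":0,"rx":0,"ry":0,"rz":0,"hand":0}
    - {"tx":0.16,"ty":0.1,"tz":0,"rx":0,"ry":0,"rz":0,"hand":0}
    - {"tx":0.24,"ty":0.14,"tz":0,"rx":0,"ry":0,"rz":0,"hand":0}
    - {"tx":0.33,"ty":0.17,"tz":0,"rx":0,"ry":0,"rz":0,"hand":0}
    - {"tx":0.42,"ty":0.19,"tz":0,"rx":0,"ry":0,"rz":0,"hand":0}
    - {"tx":0.51,"ty":0.2,"tz":0,"rx":0,"ry":0,"rz":0,"hand":0}
    - {"tx":0.6,"ty":0.21,"tz":0,"rx":0,"ry":0,"rz":0,"hand":0}
    - {"tx":0.7,"ty":0.2,"tz":0,"rx":0,"ry":0,"rz":0,"hand":0}
    - {"tx":0.79,"ty":0.19,"tz":0,"rx":0,"ry":0,"rz":0,"hand":0}
    - {"tx":0.88,"ty":0.17,"tz":0,"rx":0,"ry":0,"rz":0,"hand":0}

```text
t: 19.4
position: [0.5769, 0.0836, 0.0596]
ee_rot: [-3.141, -0.0, -2.668]
contact_force: [0.7, 1.5, -0.8]
width: 0.0003
```

```bash
python3 - <<'E'
from rig import bot
from h import *
s=bot.sense();st(s);goals(s,[kn(x) for x in [1,1.1,1.2,1.3,1.4,1.45,1.5,1.571]])
for n,(x0,y0,x1,y1) in(("side",(230,170,400,290)),):
    d=bot.get_image(n);cv2.imwrite(f"pics/d3{n}.png",cv2.resize(d["image"][y0:y1,x0:x1,::-1],None,fx=4,fy=4,interpolation=cv2.INTER_CUBIC))
E
```

```text
t 19.4 pos mm [576.9  83.6  59.6] ya -242.9 rot [-3.1415e+00 -4.0000e-04 -2.6685e+00] F [ 0.7   1.47 -0.84] w 0.00030834831648246573
t [-0.021  0.018  0.011] r [-0.001 -0.003  0.017]
t [ 0.065 -0.013  0.011] r [-0.001 -0.003  0.017]
t [ 0.148 -0.053  0.011] r [-0.001 -0.003  0.017]
t [ 0.227 -0.101  0.011] r [-0.001 -0.003  0.017]
t [ 0.3   -0.157  0.011] r [-0.001 -0.003  0.017]
t [ 0.335 -0.187  0.011] r [-0.001 -0.003  0.017]
t [ 0.367 -0.219  0.011] r [-0.001 -0.003  0.017]
t [ 0.411 -0.268  0.011] r [-0.001 -0.003  0.017]
```

View pics/d3side.png

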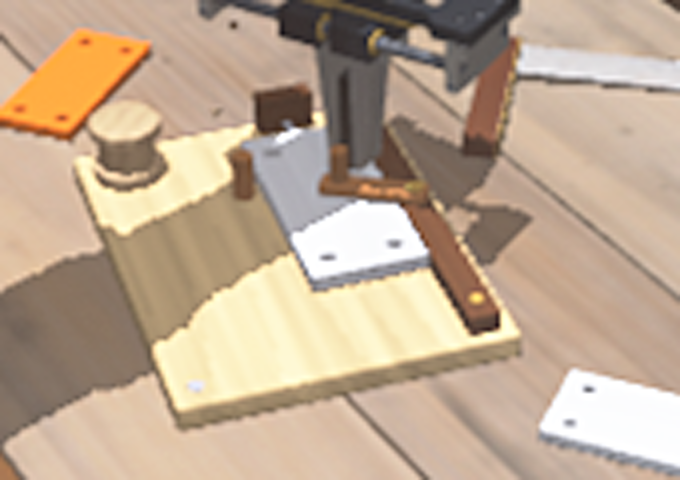

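Blade is across the plate at about 1.0 rad. I push on to about 1.4.

Request:
play_rows:
  increments:
    - {"tx":0.06,"ty":-0.01,"tz":0,"rx":0,"ry":0,"rz":0,"hand":0}
    - {"tx":0.11,"ty":-0.03,"tz":0,"rx":0,"ry":0,"rz":0,"hand":0}
    - {"tx":0.15,"ty":-0.05,"tz":0,"rx":0,"ry":0,"rz":0,"hand":0}
    - {"tx":0.19,"ty":-0.08,"tz":0,"rx":0,"ry":0,"rz":0,"hand":0}
    - {"tx":0.23,"ty":-0.1,"tz":0,"rx":0,"ry":0,"rz":0,"hand":0}
    - {"tx":0.27,"ty":-0.13,"tz":0,"rx":0,"ry":0,"rz":0,"hand":0}
    - {"tx":0.3,"ty":-0.16,"tz":0,"rx":0,"ry":0,"rz":0,"hand":0}
    - {"tx":0.33,"ty":-0.19,"tz":0,"rx":0,"ry":0,"rz":0,"hand":0}

```text
t: 20.25
position: [0.567, 0.068, 0.0597]
ee_rot: [3.142, 0.0, -2.668]
contact_force: [-0.1, 2.2, -0.2]
width: 0.0002
```

```bash
python3 - <<'E'
from rig import bot
from h import *
s=bot.sense();st(s);goals(s,[kn(x) for x in [1.45,1.5,1.571,1.62]]);print(w2j(s["position"]))
for n,(x0,y0,x1,y1) in(("side",(230,170,400,290)),):
    d=bot.get_image(n);cv2.imwrite(f"pics/d4{n}.png",cv2.resize(d["image"][y0:y1,x0:x1,::-1],None,fx=4,fy=4,interpolation=cv2.INTER_CUBIC))
E
```

```text
t 20.25 pos mm [567.   68.   59.7] ya -242.9 rot [ 3.1416e+00  1.0000e-04 -2.6683e+00] F [-0.13  2.17 -0.15] w 0.0002087649989697651
t [0.015 0.    0.014] r [0.    0.001 0.018]
t [ 0.048 -0.032  0.014] r [0.    0.001 0.018]
t [ 0.092 -0.08   0.014] r [0.    0.001 0.018]
t [ 0.12  -0.115  0.014] r [0.    0.001 0.018]
[22.1589088 16.3229491]
```

View pics/d4side.png

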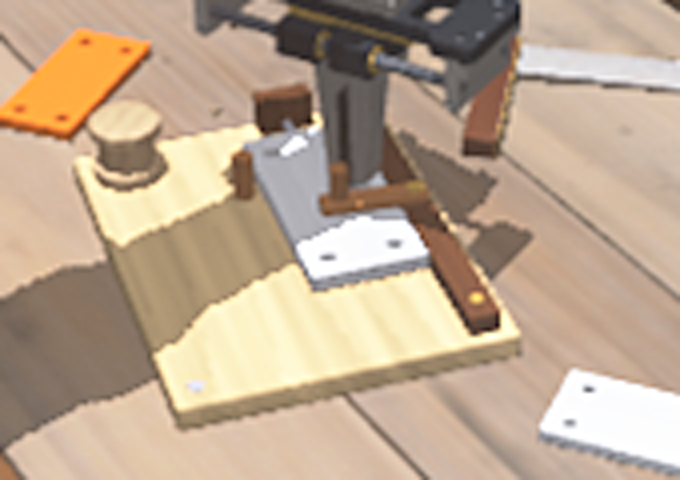

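Request:
play_rows:
  increments:
    - {"tx":0.03,"ty":-0.02,"tz":0,"rx":0,"ry":0,"rz":0,"hand":0}
    - {"tx":0.05,"ty":-0.04,"tz":0,"rx":0,"ry":0,"rz":0,"hand":0}
    - {"tx":0.07,"ty":-0.06,"tz":0,"rx":0,"ry":0,"rz":0,"hand":0}
    - {"tx":0.07,"ty":-0.06,"tz":0,"rx":0,"ry":0,"rz":0,"hand":0}

```text
t: 20.7
position: [0.5654, 0.0637, 0.0597]
ee_rot: [-3.142, 0.0, -2.668]
contact_force: [1.9, -0.1, -0.7]
width: 0.0001
```

Request:
play_rows:
  increments:
    - {"tx":0.01,"ty":-0.01,"tz":0,"rx":0,"ry":0,"rz":0,"hand":0}
    - {"tx":0.02,"ty":-0.02,"tz":0,"rx":0,"ry":0,"rz":0,"hand":0}
    - {"tx":0.02,"ty":-0.02,"tz":0,"rx":0,"ry":0,"rz":0,"hand":0}

```text
t: 21.0
position: [0.5653, 0.0635, 0.0598]
ee_rot: [3.141, 0.002, -2.668]
contact_force: [3.1, 4.3, -2.1]
width: 0.0006
```

Request:
play_rows:
  increments:
    - {"tx":0.01,"ty":-0.01,"tz":0,"rx":0,"ry":0,"rz":0,"hand":0}
    - {"tx":0.02,"ty":-0.02,"tz":0,"rx":0,"ry":0,"rz":0,"hand":0}
    - {"tx":0.02,"ty":-0.02,"tz":0,"rx":0,"ry":0,"rz":0,"hand":0}

```text
t: 21.3
position: [0.5653, 0.0632, 0.0599]
ee_rot: [3.14, 0.003, -2.667]
contact_force: [3.7, 6.7, -2.2]
width: 0.0006
```

```bash
python3 - <<'E'
from rig import bot
from h import *
s=bot.sense();st(s);goals(s,[kn(x) for x in [1.571,1.62]]);print(w2j(s["position"]))
E
```

```text
t 21.3 pos mm [565.3  63.2  59.9] ya -242.8 rot [ 3.1405e+00  3.1000e-03 -2.6671e+00] F [ 3.7   6.67 -2.17] w 0.0006016653883885385
t [ 0.018 -0.011  0.017] r [0.011 0.029 0.029]
t [ 0.046 -0.046  0.017] r [0.011 0.029 0.029]
[21.57426105 11.29250782]
```

The force rises to 7.6 N with the knob at its end of travel. I'll withdraw, lift clear and inspect.

Request:
play_rows:
  increments:
    - {"tx":-0.15,"ty":0,"tz":0,"rx":0,"ry":0,"rz":0,"hand":0}
    - {"tx":-0.35,"ty":0,"tz":0,"rx":0,"ry":0,"rz":0,"hand":0}
    - {"tx":-0.35,"ty":0,"tz":-0.7,"rx":0,"ry":0,"rz":0,"hand":0}
    - {"tx":-0.35,"ty":0,"tz":-1.5,"rx":0,"ry":0,"rz":0,"hand":0}
    - {"tx":-0.35,"ty":0.7,"tz":-2,"rx":0,"ry":0,"rz":0,"hand":0}
    - {"tx":-0.35,"ty":1.5,"tz":-2,"rx":0,"ry":0,"rz":0,"hand":0}
    - {"tx":-0.35,"ty":2.3,"tz":-2,"rx":0,"ry":0,"rz":0,"hand":0}
    - {"tx":-0.35,"ty":3.1,"tz":-2,"rx":0,"ry":0,"rz":0,"hand":0}
    - {"tx":-0.35,"ty":4,"tz":-2,"rx":0,"ry":0,"rz":0,"hand":0}
    - {"tx":-0.35,"ty":5,"tz":-2,"rx":0,"ry":0,"rz":0,"hand":0}

```text
t: 22.3
position: [0.4661, 0.2916, 0.1597]
ee_rot: [-3.14, -0.0, -2.671]
contact_force: [0.5, -0.2, -0.9]
width: 0.0007
```

```bash
cat > chk.py <<'E'
from rig import bot
from h import *
import sys
s=bot.sense();st(s);print(w2j(s["position"]))
for n,(x0,y0,x1,y1) in(("side",(230,170,400,290)),("top",(190,170,360,310))):
    d=bot.get_image(n);np.savez(n+"e.npz",**d);cv2.imwrite(f"pics/{sys.argv[1]}{n}.png",cv2.resize(d["image"][y0:y1,x0:x1,::-1],None,fx=4,fy=4,interpolation=cv2.INTER_CUBIC))
E
python3 chk.py e1
```

```text
t 22.3 pos mm [466.1 291.6 159.7] ya -243.0 rot [-3.1400e+00 -5.0000e-04 -2.6709e+00] F [ 0.46 -0.19 -0.87] w 0.0006772085272959153
[-126.79160141  211.29745735]
```

View pics/e1side.png

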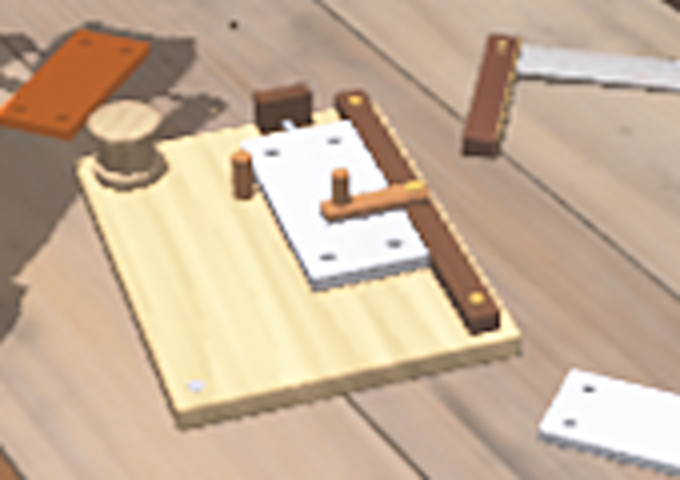

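View pics/e1top.png

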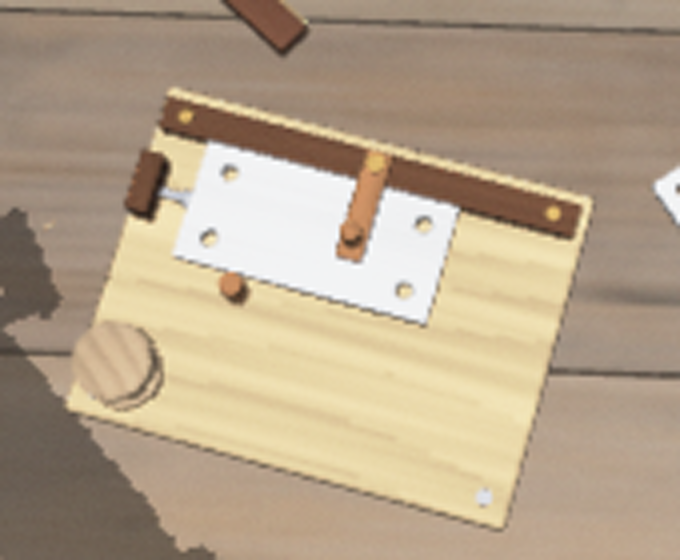

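The blade lies across the plate, with the knob at (351,230) and the pivot at (377,163). The plate is still on the fence and bolt. I'll check the angle by numbers.

```bash
python3 - <<'E'
from h import *
d=dict(np.load("tope.npz"))
hsv=cv2.cvtColor(d["image"],cv2.COLOR_RGB2HSV)
m=mask(d,(5,90,135),(18,200,255),(265,205,295,240))
ys,xs=np.nonzero(m);print(len(xs))
# blade axis: centroid per row, on z=.0405
pts=[];
for y in range(211,225):
    x=xs[ys==y]
    if len(x)>3: pts.append((x.mean(),y)); 
w=ray(d,pts,.0405);j=np.array([w2j(q) for q in w]);v=np.linalg.svd(j-j.mean(0))[2][0];v*=-np.sign(v[0])
print(j.round(1).tolist(),"phi",np.arctan2(-v[0],v[1]))
k=w2j(ray(d,[(351/4+190-.4,229/4+170-.4)],.0625)[0]);p=w2j(ray(d,[(376.5/4+190-.4,163/4+170-.4)],.0405)[0]);q=k-p;print(k,p,np.arctan2(-q[0],q[1]))
m=mask(d,(0,0,190),(180,40,255),(236,195,310,260));r,_=rect(d,m,.032);print("plate",r,w2j(np.array(r[0])/1000),[w2j(c/1000).round(1) for c in cv2.boxPoints(r)])
E
```

```text
167
[[52.2, 1.8], [50.0, 0.7], [47.5, 1.2], [44.9, 1.6], [42.6, 0.9], [40.1, 1.4], [37.8, 0.7], [35.2, 1.2], [32.7, 1.6], [30.4, 0.9], [27.9, 1.4], [25.6, 0.7], [23.1, 1.2]] phi 1.5785307043236858
[10.69579736  0.41844996] [56.48521777  0.85742426] 1.5803828392341888
plate ((558.252197265625, 80.41425323486328), (154.4219970703125, 69.7874755859375), 76.74711608886719) [10.83723636 26.4590995 ] [array([-24.3, -50.7]), array([ 45.5, -50.8]), array([ 45.9, 103.6]), array([-23.9, 103.8])]
```

```bash
python3 - <<'E'
from rig import bot
print(bot.finish_job(), bot.sense()["t"])
E
```

```text
the job is handed in; nothing more can be done
the job is handed in; nothing more can be done
```

The plate is squared on the fence, pushed up to the stop bolt and held under the turn-button. I handed the job in at about 22 s, with the arm clear of everything.

- **Turning:** I pushed the free corner round with the closed fingers, at about 2 N, until the fence was felt at 6.4 N. A light press at the middle of the edge, about 5 N, then laid the whole long edge flat on the fence.
- **Lengthwise push:** I slid the plate along the fence at about 3.5 N until it stopped on the bolt, where the force rose to 8.2 N with no further movement.
- **Turn-button:** I swung it by its knob to the end of travel, felt at 7.6 N.

The forces I read stayed under 9 N. They are read at the end of each short move, so a brief peak in between would not show.

**Last checks, from the pictures:**
- The button stands at about 1.58 rad against the 1.571 end of travel, within measuring error.
- The plate's long edge lies within 0.3° of the fence, with its centre at jig x of about 10.8 mm against a nominal 10 mm when flush.
- The image measurement of the plate's length came out at 154 mm instead of 150 mm, because the bright bolt head merged with it. Contact with the bolt therefore rests mainly on the force I felt, and the picture agrees to about a pixel (2 mm).
- The plate's right end came out at about jig y -51 mm in the image. The finger's position gave about -45 mm, using a finger half-width I assumed, and I did not resolve that difference.
- In the close-up views I saw no bystander moved. I took no last wide picture, so the plane and the tall spool were not rechecked; the gripper was kept away from them.

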